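Lock the spring setting of a curd press with its jam nut

TASK

On the cheese press, run the loose lever nut on the uncapped column down and tighten it firmly against the round stop ring below it to lock it, without turning the ring itself. Then push the loose plastic cap fully down over the end of that column and let go, leaving everything else on the counter where it is.

Things in the scene. Friction and masses are not known exactly. Their poses are not given: they have to be found in the camera images.
- press: Bench curd press, fixed. Base plate 120 x 210 x 14 mm, white mould, pressing bar (top 100 mm up) and two upright threaded steel columns of 16 mm diameter: at y = +75 mm the one to work on, at y = -75 mm a finished one (locked, capped), to be left alone. Springs stand between bar and stop rings. Origin: centre of the base's underside; z up.
- stud_tip (a point): Centre of the top end face of the column to work on, 218 mm above the counter; the column's edge is chamfered there and its axis is vertical through this point.
- lock_nut: Loose steel lever nut on the column: hub 30 mm across, 26 mm tall; flat lever along +x to 75 mm from the axis, 8 mm thick, from 4 to 26 mm above the nut's underside, free below. Origin: centre of the underside; z up. Right-hand thread, 10 mm a turn: clockwise seen from above runs it down (0.05 N m; 2 to 5 rad until it meets the ring). It stays where it is left and keeps its tightness.
- stop_ring: Round knurled stop ring under the nut, 44 mm diameter, 20 mm tall, with a radial pin; must not be turned. Origin: centre of its underside; z up, +x to the pin. Once the nut meets it, the turning moment climbs over about 0.5 rad: tight from 0.5 N m (45 N between nut and ring), best 0.63 N m (11.5 N pushed at 55 mm from the axis); from 0.8 N m the ring is dragged round.
- stop_pin (a point): Outer part of the stop ring's pin, 31 mm from the column's axis, 10 mm above the ring's underside.
- cap: Loose plastic thread cap, standing mouth down on the counter: 34 mm diameter, 30 mm tall (31.5 mm with a low boss on top), 25 g, bore 20 mm diameter and 24 mm deep from below. Origin: centre of its mouth (underside); z up. Its place and the jar's may be swapped.
- cap_in (a point): Centre of the closed end of the cap's bore, 24 mm above its mouth; it meets the column's end when the cap is fully down.
- jar: Bystander: glass jar with a lid, 68 mm diameter, 100 mm tall; origin at the centre of its underside.
- salami: Bystander: salami lying down, 190 mm long, 56 mm thick; origin below its middle.
- small_cheese: Bystander: small round cheese, 96 mm diameter, 50 mm tall; origin below its middle.
- weight: Bystander: brass scale weight with a knob, 36 mm diameter, 52 mm tall; origin below its middle.
- cup: Bystander: white cup, 72 mm diameter, 75 mm tall; origin below its middle.

How it is judged:
On the way, in this order (a step that is already met when the one before it is completed fails the run):
1. the lever nut is tight against the stop ring (more than 45 N between them) (contact force between lock_nut and stop_ring above 45 N), for 0.3 s.
2. the cap is fully down on that column (distance between cap_in and stud_tip below 0.005 m and angle between cap's own z axis and vertical below 0.12 rad), for 0.2 s.
At the end, for the whole second after the job is handed in: The nut is at rest and still pressed against the stop ring with more than 45 N; the ring's pin is within 4 mm of where it began; the cap stands at rest and upright (within 0.12 rad) on the column, the end of its bore within 5 mm of the column's end (all of step 2 and contact force between lock_nut and stop_ring above 45 N and distance of stop_pin from where it was at the start of the episode below 0.004 m and linear speed of cap below 0.02 m/s and angular speed of lock_nut below 0.05 rad/s); the robot touches nothing.
It fails at once if the stop ring is turned (its pin moves more than 4 mm) (distance of stop_pin from where it was at the start of the episode above 0.004 m).
It fails at once if a bystander is moved more than 30 mm (distance of any of jar, salami, small_cheese, weight, cup from where it was at the start of the episode above 0.03 m).
It also fails if it takes over 67 s, if anything falls off the work surface, if the arm or the gripper's body presses on something with over 40 N, if the wrist force passes 120 N, or if a joint passes its speed limit or range.

ROBOT

A 7-joint arm with a two-finger parallel gripper is mounted at the origin on the work surface. World frame = base frame: x ahead of the robot, y to its left, z up, the work surface at z = 0. Lengths are in m, angles in rad, forces in N, time in s.
With the tool pointing down it reaches from about 0.35 to 0.9 m from the base axis. Payload 19.9 kg.
Tool frame: the origin (TCP) lies at the very end of the fingers, on their centre line; the grasp point (between the pads) lies 19 mm behind it; z points along the fingers, y is the direction in which the jaws open and shut (so a half turn about z gives the same grasp; the last joint's range is limited). The gripper opens to 94 mm and grips with 3 to 60 N. Pads are 16 mm wide; open, the fingers measure 119 mm over their backs; the gripper's body (75 mm by 177 mm) begins 78 mm behind the grasp point.
Start: joints at [1.256, 0.417, -0.01, 1.614, 0.005, 1.111, -0.053], TCP at [0.168, -0.602, 0.205] pointing down, gripper open.
Joint ranges: [-2.81, 2.81], [-0.39, 2.02], [-1.27, 1.25], [0.06, 2.57], [-1.19, 4.33], [0.19, 2], [-2.82, 2.82]. Speed limits (rad/s): [1.89, 1.89, 2.39, 2.39, 3.01, 3.01, 3.01].

INTERFACE

Orientations are given as a unit quaternion [w, x, y, z].
In Python, from rig import env gives the robot as it stands. The module is installed in compiled form; this text tells all that it offers.
- The arm moves only by the shell command python3 -m creep 'ROWS'. ROWS is JSON, a list of rows, each an object of numbers: "ax", "ay", "az": the turn, a rotation vector about the tool's x, y, z in degrees; "tx", "ty", "tz": the shift along the tool's x, y, z in mm; "fingers": the opening, from -1 (shut) to 1 (fully open), so that 0 is half open. In form: [{"ax": .., "ay": .., "az": .., "tx": .., "ty": .., "tz": .., "fingers": ..}, ...]. A call has 1 to 12 rows; each row is the pose to reach, as a shift and turn from the pose commanded when the call began, along the tool's axes at that moment; what a row does not reach only later rows make up. A row lasts 1/10 s, in which the tool goes at most 50 mm and 8.59 degrees, less where a joint would pass 70% of its speed; a pose out of reach is approached as far as the arm can. A call with a gripper value outside its range is refused whole. The fingers move at their own pace and stop on an object; the grip force is fixed at half the most. Time passes only in rows, so rows that repeat a pose let the fingers close. It gives the time, the measured TCP pose, the force and the opening at its end, in the units of the state.
- env.state(): the state, without advancing time (a new reading comes with each control period).
- env.grab_frame(name): name is "scene" or "top" or "wrist"; returns (picture, depth): 480x640x3 uint8, blue, green, red; 480x640 float32, m along the optical axis (not along the pixel's ray), 0 where there is no reading.
- env.calibration(name): a dict with "fx", "fy", "cx", "cy" (pixels), "position" and "rotation" of the camera in the world; the wrist camera has in their place "tool_from_camera" (4x4, takes a point from camera to tool coordinates, whose origin is the TCP and whose axes are the flange's). Camera axes: x right, y down, z forward; pixel columns grow to the right and rows downward; lengths in m; the calibration is good to about 2 mm. A picture is of the moment at which its call begins: read the wrist's pose just before it. calibration takes no time and is no camera call.
- env.finish_job(): hands the job in, once; it reports no verdict.
The state is a dict: "clock": time; "joint_positions": joint angles; "joint_velocities": joint speeds; "effort": joint torques, N m; "tcp_pos": TCP position; "orientation": TCP orientation; "ft_force": force on the tool from outside, world axes, zero at the start; "moment": the same for the moment, N m; "opening": opening from 0.0 (shut) to 1.0 (fully open).
Only numpy, scipy, OpenCV 4.12 (cv2) and the standard library are available. Lean on these libraries where they do the work, as an engineer would, in place of code of your own. Each camera call takes 0.05 s, during which the arm holds its last target.

## Working session

There is one attempt and no reset: what is moved stays moved. The work goes in short steps, Python scripts to look and compute and a shell command to move; the robot and the scene stay as the last step left them, time stands still between calls to the robot, and variables do not carry over. Pictures are saved under pics/ and viewed, and the job is handed in when it is done.

```bash
mkdir -p pics
cat > h.py <<'E'
import numpy as np,cv2,json
from rig import env
from scipy.spatial.transform import Rotation as R
def st():
    s=env.state(); print('t',round(s['clock'],2),'tcp',np.round(s['tcp_pos'],4),'q',np.round(s['orientation'],4),'F',np.round(s['ft_force'],1),'M',np.round(s['moment'],2),'op',round(s['opening'],3)); return s
def Rt(s):
    w,x,y,z=s['orientation']; return R.from_quat([x,y,z,w]).as_matrix()
def cam(n,s=None):
    c=env.calibration(n)
    K=(c['fx'],c['fy'],c['cx'],c['cy'])
    if n=='wrist':
        T=np.array(c['tool_from_camera']); M=np.eye(4); M[:3,:3]=Rt(s); M[:3,3]=s['tcp_pos']; W=M@T
        return K,W[:3,:3],W[:3,3]
    return K,np.array(c['rotation']),np.array(c['position'])
def ray(C,u,v):
    K,Rm,p=C; d=Rm@np.array([(u-K[2])/K[0],(v-K[3])/K[1],1]); return p,d
def onz(C,u,v,z):
    p,d=ray(C,u,v); return p+d*(z-p[2])/d[2]
def pt(C,u,v,dep):
    p,d=ray(C,u,v); return p+d*dep
def proj(C,P):
    K,Rm,p=C; q=Rm.T@(np.array(P)-p); return K[0]*q[0]/q[2]+K[2],K[1]*q[1]/q[2]+K[3]
E
python3 - <<'E'
from h import *
s=st(); print(np.round(s['joint_positions'],3))
for n in ['scene','top','wrist']:
    im,d=env.grab_frame(n); cv2.imwrite(f'pics/{n}0.png',im); np.save(f'{n}0.npy',d); C=cam(n,s); print(n,np.round(C[0],1),np.round(C[1],3).tolist(),np.round(C[2],3))
E
```

```text
t 0.0 tcp [ 0.1683 -0.6015  0.2048] q [-6.000e-04  9.907e-01  1.360e-01 -1.000e-04] F [-0.2  0.5 -0. ] M [-0.04  0.03 -0.03] op 1.003
[ 1.257  0.418 -0.01   1.614  0.005  1.111 -0.053]
scene [552.2 552.2 326.  233.3] [-0.444, 0.821, 0.319, -0.161] [ 1.131 -0.705  0.771]
top [507.3 507.3 328.9 250.9] [-0.085, 0.738, -0.665, 0.079] [ 2.73e-01 -1.00e-03  1.17e+00]
wrist [339.9 339.9 315.3 236.2] [[0.269, -0.928, -0.259], [-0.963, -0.26, -0.071], [-0.001, 0.269, -0.963]] [ 0.245 -0.581  0.383]
```

Run:
```python
s=open('h.py').read()
s=s.replace("return K,np.array(c['rotation']),np.array(c['position'])","w,x,y,z=c['rotation']; return K,R.from_quat([x,y,z,w]).as_matrix(),np.array(c['position'])")
open('h.py','w').write(s)
```

```text
(no output)
```

View pics/scene0.png

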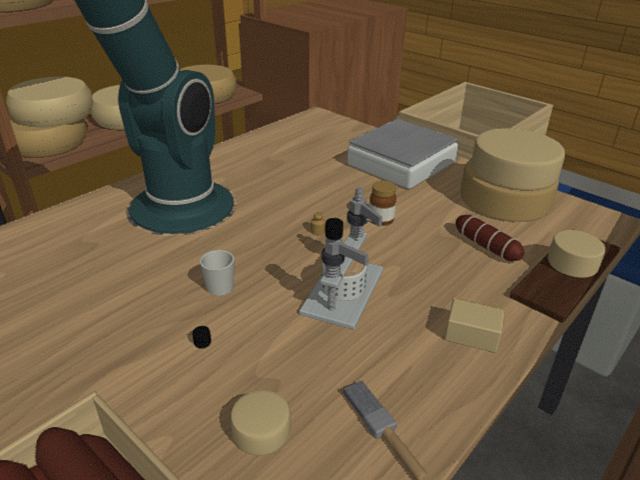

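View pics/top0.png

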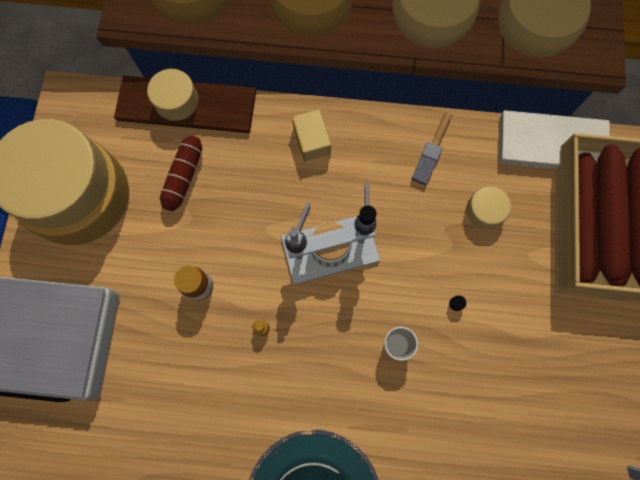

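View pics/wrist0.png

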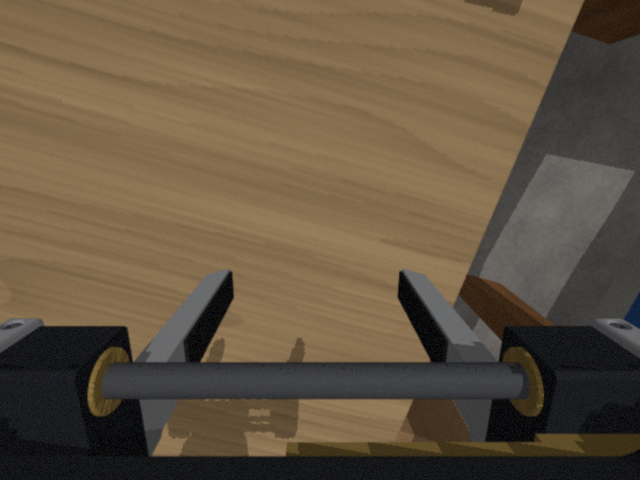

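Run:
```python
import cv2,numpy as np
a=cv2.imread('pics/scene0.png')[170:340,280:400]; b=cv2.imread('pics/top0.png')[175:295,270:390]
a=cv2.resize(a,(400,567),interpolation=cv2.INTER_CUBIC); b=cv2.resize(b,(400,400),interpolation=cv2.INTER_CUBIC)
o=np.zeros((567,800,3),np.uint8); o[:,:400]=a;o[:400,400:]=b; cv2.imwrite('pics/z0.png',o)
```

```text
(no output)
```

View pics/z0.png

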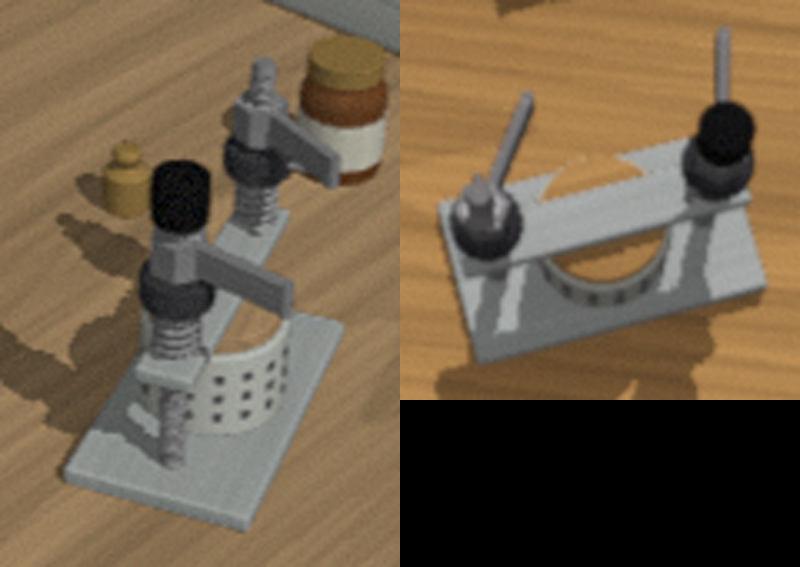

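Run:
```python
from h import *
C=cam('top');S=cam('scene'); d=np.load('top0.npy'); ds=np.load('scene0.npy')
b=cv2.imread('pics/top0.png');a=cv2.imread('pics/scene0.png')
# depth point cloud from top around press, list high points
vv,uu=np.mgrid[185:295,270:390]
P=np.array([pt(C,u,v,d[v,u]) for u,v in zip(uu.ravel(),vv.ravel())])
np.save('P.npy',P)
print('tip pts', P[P[:,2]>0.2][:,:].round(3)[:60:2].tolist())
vv,uu=np.mgrid[290:318,443:472]
Q=np.array([pt(C,u,v,d[v,u]) for u,v in zip(uu.ravel(),vv.ravel())]); m=Q[:,2]>0.02
print('cap',Q[m].mean(0),Q[m].min(0),Q[m].max(0),m.sum())
vv,uu=np.mgrid[320:355,190:215]
Q=np.array([pt(S,u,v,ds[v,u]) for u,v in zip(uu.ravel(),vv.ravel())]); m=Q[:,2]>0.026
print('cap scene',Q[m].mean(0),Q[m].min(0),Q[m].max(0),m.sum())
```

```text
tip pts [[0.273, -0.001, 1.17], [0.273, -0.001, 1.17], [0.273, -0.001, 1.17], [0.273, -0.001, 1.17], [0.273, -0.001, 1.17], [0.273, -0.001, 1.17], [0.594, -0.04, 0.225], [0.594, -0.044, 0.226], [0.595, -0.048, 0.223], [0.595, -0.052, 0.227], [0.591, -0.037, 0.226], [0.591, -0.041, 0.227], [0.592, -0.044, 0.227], [0.593, -0.048, 0.225], [0.593, -0.052, 0.226], [0.594, -0.056, 0.224], [0.59, -0.037, 0.224], [0.59, -0.041, 0.225], [0.589, -0.045, 0.229], [0.591, -0.049, 0.225], [0.59, -0.052, 0.229], [0.591, -0.056, 0.228], [0.273, -0.001, 1.17], [0.587, -0.037, 0.226], [0.586, -0.041, 0.23], [0.587, -0.045, 0.229], [0.588, -0.049, 0.226], [0.587, -0.052, 0.23], [0.589, -0.056, 0.226], [0.589, -0.06, 0.227]]
cap [ 0.45127141 -0.27582242  0.0433196 ] [ 0.27329374 -0.29554055  0.02009423] [ 0.46979443 -0.00142738  1.16995397] 192
cap scene [ 0.46406494 -0.28870809  0.04243202] [ 0.43282894 -0.70525636  0.02626361] [ 1.13114749 -0.26376652  0.77095136] 212
```

```bash
cat >> h.py <<'E'
def cloud(C,d,u0,u1,v0,v1):
    vv,uu=np.mgrid[v0:v1,u0:u1]; D=d[v0:v1,u0:u1]; m=D>0.05
    return np.array([pt(C,u,v,z) for u,v,z in zip(uu[m],vv[m],D[m])])
E
python3 - <<'E'
from h import *
C=cam('top');S=cam('scene'); d=np.load('top0.npy'); ds=np.load('scene0.npy')
for n,Cc,dd,b in [('T',C,d,(280,330,190,265)),('S',S,ds,(340,390,180,230))]:
    P=cloud(Cc,dd,*b)
    m=(P[:,2]>0.205)&(P[:,2]<0.3)&(P[:,1]>0.02); print(n,'tip',P[m].round(3).tolist()[:40])
    for lo,hi in [(0.15,0.165),(0.165,0.18),(0.18,0.2)]:
        m=(P[:,2]>lo)&(P[:,2]<hi)&(P[:,1]>0.02); print(n,lo,m.sum(),P[m].round(3)[::6].tolist())
for n,Cc,dd,b in [('T',C,d,(443,472,290,318)),('S',S,ds,(190,215,320,355))]:
    P=cloud(Cc,dd,*b); m=P[:,2]>0.027; print('cap',n,P[m].mean(0),np.percentile(P[m],[1,99],axis=0),m.sum())
E
```

```text
T tip [[0.53, 0.096, 0.219], [0.531, 0.094, 0.219], [0.53, 0.092, 0.224], [0.53, 0.09, 0.222], [0.531, 0.088, 0.221], [0.529, 0.098, 0.216], [0.529, 0.096, 0.218], [0.529, 0.094, 0.216], [0.528, 0.092, 0.222], [0.529, 0.09, 0.221], [0.529, 0.088, 0.22], [0.529, 0.086, 0.22], [0.527, 0.098, 0.215], [0.526, 0.095, 0.22], [0.526, 0.093, 0.221], [0.528, 0.092, 0.216], [0.527, 0.09, 0.219], [0.526, 0.087, 0.225], [0.528, 0.086, 0.218], [0.53, 0.085, 0.21], [0.525, 0.1, 0.214], [0.524, 0.097, 0.219], [0.523, 0.095, 0.223], [0.524, 0.093, 0.221], [0.525, 0.091, 0.22], [0.526, 0.09, 0.215], [0.525, 0.088, 0.22], [0.526, 0.086, 0.217], [0.527, 0.084, 0.215], [0.523, 0.099, 0.216], [0.522, 0.097, 0.219], [0.523, 0.095, 0.215], [0.523, 0.093, 0.217], [0.523, 0.091, 0.218], [0.523, 0.089, 0.218], [0.525, 0.088, 0.214], [0.524, 0.086, 0.218], [0.524, 0.084, 0.216], [0.521, 0.097, 0.217], [0.521, 0.095, 0.218]]
T 0.15 161 [[0.555, 0.104, 0.152], [0.55, 0.099, 0.156], [0.54, 0.079, 0.16], [0.536, 0.076, 0.162], [0.531, 0.075, 0.162], [0.53, 0.073, 0.16], [0.529, 0.071, 0.156], [0.526, 0.071, 0.161]
[... 4513 characters left out ...]
, 0.081, 0.184], [0.565, 0.077, 0.194], [0.554, 0.081, 0.185], [0.567, 0.084, 0.189], [0.569, 0.071, 0.193], [0.557, 0.078, 0.183], [0.573, 0.076, 0.19], [0.569, 0.073, 0.188], [0.58, 0.077, 0.191], [0.577, 0.071, 0.19], [0.588, 0.077, 0.191], [0.585, 0.071, 0.19], [0.576, 0.073, 0.184], [0.592, 0.071, 0.192], [0.582, 0.072, 0.184], [0.598, 0.07, 0.192], [0.591, 0.07, 0.186], [0.586, 0.071, 0.181], [0.598, 0.075, 0.185], [0.592, 0.069, 0.18]]
cap T [ 0.45369916 -0.2795377   0.03220463] [[ 0.43743525 -0.29514398  0.02727026]
 [ 0.46960253 -0.2641736   0.03715606]] 173
cap S [ 0.45416773 -0.28243591  0.03218778] [[ 0.435588   -0.29719516  0.02709671]
 [ 0.46881564 -0.26557161  0.03662597]] 201
```

Run:
```python
from h import *
C=cam('top');S=cam('scene'); d=np.load('top0.npy'); ds=np.load('scene0.npy')
for n,Cc,dd,b in [('T',C,d,(280,330,190,265)),('S',S,ds,(340,400,180,240))]:
    P=cloud(Cc,dd,*b)
    m=(P[:,2]>0.213)&(P[:,2]<0.3)&(P[:,1]>0.02); q=P[m]; print(n,'tip',np.median(q,0),(q.max(0)+q.min(0))/2)
    m=(P[:,2]>0.186)&(P[:,2]<0.197)&(np.hypot(P[:,0]-.525,P[:,1]-.0915)>.025)&(np.hypot(P[:,0]-.525,P[:,1]-.0915)<.09); q=P[m]
    c=q.mean(0); u,s,vt=np.linalg.svd(q[:,:2]-c[:2]); v=vt[0]*np.sign(vt[0,0]); print(' lever c',c,'yaw',np.degrees(np.arctan2(v[1],v[0])), 'yaw from col', np.degrees(np.arctan2(c[1]-.0915,c[0]-.525)),'r max',np.hypot(q[:,0]-.525,q[:,1]-.0915).max(), np.median(q[:,2]))
    r=np.hypot(P[:,0]-.525,P[:,1]-.0915); m=(r<.014)&(P[:,2]>.18)&(P[:,2]<.2); print(' nut top z',np.median(P[m][:,2]))
    m=(r>.017)&(r<.021)&(P[:,2]>.15)&(P[:,2]<.17);print(' ring top', np.percentile(P[m][:,2],[50,75,90]))
for n,Cc,dd,b in [('T',C,d,(345,390,195,250)),('S',S,ds,(320,350,215,240))]:
    P=cloud(Cc,dd,*b);m=(P[:,2]>0.22)&(P[:,2]<0.3);q=P[m];print('other',n,np.median(q,0),(q.max(0)+q.min(0))/2)
for n,Cc,dd,b in [('T',C,d,(443,472,290,318)),('S',S,ds,(185,220,320,355))]:
    P=cloud(Cc,dd,*b); m=P[:,2]>0.027; q=P[m];print('cap',n,np.median(q,0),(q.max(0)+q.min(0))/2)
```

```text
T tip [0.52443457 0.09138034 0.21814452] [0.52413711 0.09173536 0.21912082]
 lever c [0.57460298 0.07835693 0.19049204] yaw -14.741878077174777 yaw from col -14.84037110773247 r max 0.07804897305574411 0.1905371793302746
 nut top z 0.19110845641268376
 ring top [0.16018167 0.16137712 0.16231405]
S tip [0.52463871 0.0892534  0.21864076] [0.52546827 0.09077569 0.21730198]
 lever c [0.57502802 0.0758904  0.19014921] yaw -14.089662348834592 yaw from col -17.328821913756638 r max 0.07678841208800406 0.19040894649659146
 nut top z 0.1915875214849816
 ring top [0.15845171 0.16059805 0.16196765]
other T [ 0.57825872 -0.04768775  0.22616215] [ 0.57922633 -0.04779139  0.22550306]
other S [ 0.58030764 -0.05289863  0.22605837] [ 0.57757091 -0.04935423  0.22485572]
cap T [ 0.45370079 -0.27964185  0.03215766] [ 0.45360511 -0.27948411  0.03217116]
cap S [ 0.45427394 -0.28250614  0.03246038] [ 0.45107306 -0.28093679  0.03216524]
```

```bash
python3 -m creep '[{"tz":-50,"az":-8},{"tz":-100,"az":-16},{"tz":-100,"az":-24},{"tz":-100,"az":-32},{"tz":-100,"az":-40},{"tz":-100,"az":-48},{"tz":-100,"az":-56},{"tz":-100,"az":-60}]'; python3 -c "
from h import *
s=st();print(np.round(s['joint_positions'],3))"
```

```text
t 0.15 tcp [ 0.1683 -0.6016  0.205 ] q [-5.000e-04  9.907e-01  1.360e-01 -1.000e-04] F [0.  0.1 1.5] M [ 0.01  0.05 -0.03] op 0.999
[ 1.257  0.418 -0.01   1.614  0.005  1.111 -0.053]schema error: expected keys ax, ay, az, tx, ty, tz, fingers
```

```bash
python3 -m creep '[{"ax":0,"ay":0,"az":-8,"tx":0,"ty":0,"tz":-50,"fingers":1},{"ax":0,"ay":0,"az":-16,"tx":0,"ty":0,"tz":-100,"fingers":1},{"ax":0,"ay":0,"az":-24,"tx":0,"ty":0,"tz":-100,"fingers":1},{"ax":0,"ay":0,"az":-32,"tx":0,"ty":0,"tz":-100,"fingers":1},{"ax":0,"ay":0,"az":-40,"tx":0,"ty":0,"tz":-100,"fingers":1},{"ax":0,"ay":0,"az":-48,"tx":0,"ty":0,"tz":-100,"fingers":1}]'; python3 -c "
from h import *
s=st();print(np.round(s['joint_positions'],3))"
```

```text
clock: 0.75
tcp_pos: [0.1684, -0.6017, 0.3052]
orientation: [-0.0, 0.848, 0.53, 0.0]
ft_force: [0.4, 0.3, -0.1]
opening: 0.998
t 0.75 tcp [ 0.1684 -0.6017  0.3052] q [-2.000e-04  8.482e-01  5.296e-01  1.000e-04] F [ 0.4  0.3 -0.1] M [-0.04 -0.02  0.06] op 0.998
[ 1.36   0.352 -0.149  1.483  0.053  1.312  0.752]
```

```bash
cat >> h.py <<'E'
def go(P,yaw,s=None):
    """tx,ty,tz (mm), az(deg) from the measured pose to world P, tool-x yaw, pointing down"""
    s=s or env.state(); Rm=Rt(s); t=Rm.T@(np.array(P)-s['tcp_pos'])*1000
    y=np.radians(yaw); Rn=np.array([[np.cos(y),np.sin(y),0],[np.sin(y),-np.cos(y),0],[0,0,-1]]).astype(float)
    rv=np.degrees(R.from_matrix(Rm.T@Rn).as_rotvec()); return np.round(t,1),np.round(rv,1)
def yaw(s): Rm=Rt(s); return np.degrees(np.arctan2(Rm[1,0],Rm[0,0]))
E
python3 -c "
from h import *
s=env.state();print(yaw(s),go([.5777,.0768,.305],165,s))"
```

```text
63.960686402223295 (array([7.893e+02, 6.990e+01, 5.000e-01]), array([   0.,   -0., -101.]))
```

```bash
python3 -m creep '[{"ax":0,"ay":0,"az":-101,"tx":789,"ty":70,"tz":0,"fingers":-0.36},{"ax":0,"ay":0,"az":-101,"tx":789,"ty":70,"tz":0,"fingers":-0.36},{"ax":0,"ay":0,"az":-101,"tx":789,"ty":70,"tz":0,"fingers":-0.36},{"ax":0,"ay":0,"az":-101,"tx":789,"ty":70,"tz":0,"fingers":-0.36},{"ax":0,"ay":0,"az":-101,"tx":789,"ty":70,"tz":0,"fingers":-0.36},{"ax":0,"ay":0,"az":-101,"tx":789,"ty":70,"tz":0,"fingers":-0.36},{"ax":0,"ay":0,"az":-101,"tx":789,"ty":70,"tz":0,"fingers":-0.36},{"ax":0,"ay":0,"az":-101,"tx":789,"ty":70,"tz":0,"fingers":-0.36},{"ax":0,"ay":0,"az":-101,"tx":789,"ty":70,"tz":0,"fingers":-0.36},{"ax":0,"ay":0,"az":-101,"tx":789,"ty":70,"tz":0,"fingers":-0.36},{"ax":0,"ay":0,"az":-101,"tx":789,"ty":70,"tz":0,"fingers":-0.36},{"ax":0,"ay":0,"az":-101,"tx":789,"ty":70,"tz":0,"fingers":-0.36}]'; python3 -c "
from h import *
s=env.state();print(np.round(s['joint_positions'],3),yaw(s),go([.5777,.0768,.305],165,s))
im,d=env.grab_frame('wrist');cv2.imwrite('pics/w1.png',im)"
```

```text
clock: 1.95
tcp_pos: [0.4819, -0.0882, 0.3057]
orientation: [0.0, 0.131, 0.991, -0.0]
ft_force: [0.7, -1.4, 1.0]
opening: 0.319
[ 0.814  0.136 -0.76   1.788  0.099  1.256  1.336] 164.95308835568596 (array([-49.7, 184.2,   0.6]), array([-0.,  0., -0.]))
```

View pics/w1.png

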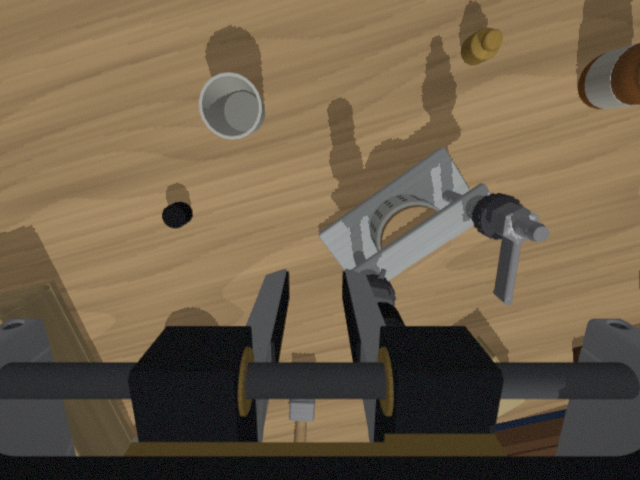

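```bash
python3 -m creep '[{"ax":0,"ay":0,"az":0,"tx":-50,"ty":184,"tz":0,"fingers":-0.36},{"ax":0,"ay":0,"az":0,"tx":-50,"ty":184,"tz":0,"fingers":-0.36},{"ax":0,"ay":0,"az":0,"tx":-50,"ty":184,"tz":0,"fingers":-0.36},{"ax":0,"ay":0,"az":0,"tx":-50,"ty":184,"tz":0,"fingers":-0.36},{"ax":0,"ay":0,"az":0,"tx":-50,"ty":184,"tz":0,"fingers":-0.36},{"ax":0,"ay":0,"az":0,"tx":-50,"ty":184,"tz":0,"fingers":-0.36}]'; python3 -c "
from h import *
s=env.state();print(np.round(s['joint_positions'],3),yaw(s),go([.5777,.0768,.305],165,s))
im,d=env.grab_frame('wrist');cv2.imwrite('pics/w2.png',im);np.save('w2.npy',d)
import json;json.dump({k:np.array(s[k]).tolist() for k in ('tcp_pos','orientation')},open('w2.json','w'))"
```

```text
clock: 2.6
tcp_pos: [0.5782, 0.075, 0.3049]
orientation: [-0.001, 0.133, 0.991, 0.0]
ft_force: [0.1, -0.7, -0.2]
opening: 0.321
[ 0.454  0.367 -0.83   1.573  0.276  1.325  0.894] 164.72683313280177 (array([ 1. ,  1.6, -0.1]), array([ 0. , -0.1, -0.3]))
```

View pics/w2.png

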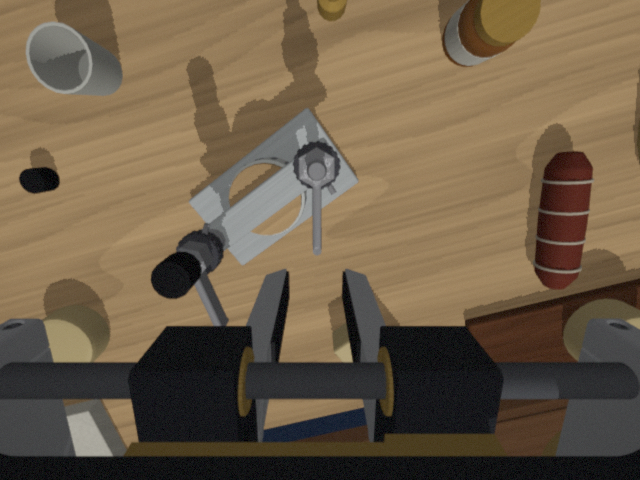

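Run:
```python
from h import *
s=json.load(open('w2.json'));C=cam('wrist',s);d=np.load('w2.npy')
P=cloud(C,d,280,360,140,260)
m=(P[:,2]>.213)&(P[:,2]<.24);q=P[m];print('tip',m.sum(),np.median(q,0),(q.max(0)+q.min(0))/2)
r=np.hypot(P[:,0]-.5245,P[:,1]-.0908)
m=(r>.025)&(P[:,2]>.18)&(P[:,2]<.2);q=P[m];c=q.mean(0);v=np.linalg.svd(q[:,:2]-c[:2])[2][0];print('lever',c,np.degrees(np.arctan2(v[1],v[0])),np.median(q[:,2]),r[m].max())
m=(r<.014)&(r>.01)&(P[:,2]>.18)&(P[:,2]<.2);print('nuttop',np.median(P[m][:,2]))
m=(r<.021)&(r>.017)&(P[:,2]>.15)&(P[:,2]<.175);print('ring',np.percentile(P[m][:,2],[25,50,75,90]))
im=cv2.imread('pics/w2.png');cv2.imwrite('pics/w2z.png',cv2.resize(im[120:270,240:400],(640,600),interpolation=cv2.INTER_CUBIC))
```

```text
tip 303 [0.52500534 0.09031709 0.21708739] [0.52551406 0.09022295 0.21621202]
lever [0.57379028 0.07757586 0.18864223] -14.981170159220182 0.18868758695752075 0.07870683837678581
nuttop 0.18900042574738915
ring [0.15772432 0.15822959 0.15867766 0.15915053]
```

View pics/w2z.png

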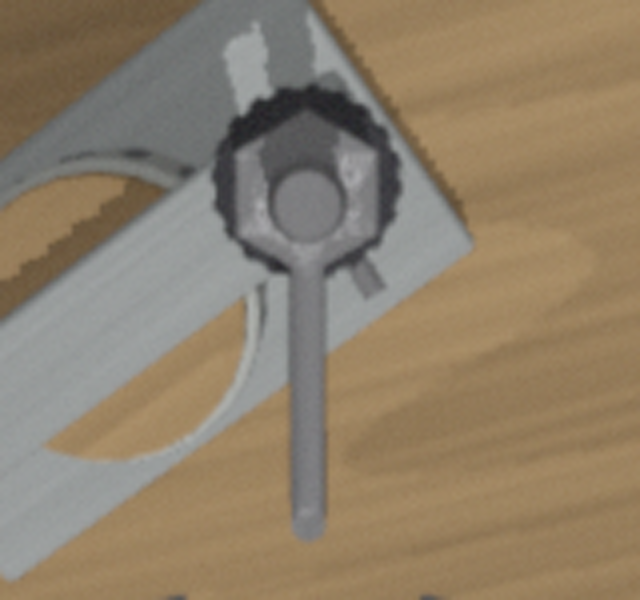

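```bash
python3 -m creep '[{"ax":0,"ay":0,"az":0,"tx":1,"ty":1,"tz":35,"fingers":-0.36},{"ax":0,"ay":0,"az":0,"tx":1,"ty":1,"tz":70,"fingers":-0.36},{"ax":0,"ay":0,"az":0,"tx":1,"ty":1,"tz":105,"fingers":-0.36},{"ax":0,"ay":0,"az":0,"tx":1,"ty":1,"tz":135,"fingers":-0.36},{"ax":0,"ay":0,"az":0,"tx":1,"ty":1,"tz":135,"fingers":-0.36}]'; python3 -c "
from h import *
s=st();print(np.round(s['joint_positions'],3),yaw(s))
im,d=env.grab_frame('wrist');cv2.imwrite('pics/w3.png',im[150:480])"
```

```text
clock: 3.15
tcp_pos: [0.5757, 0.0732, 0.1675]
orientation: [-0.002, 0.135, 0.991, -0.001]
ft_force: [-0.1, -0.5, 1.2]
opening: 0.32
t 3.15 tcp [0.5757 0.0732 0.1675] q [-2.400e-03  1.347e-01  9.909e-01 -9.000e-04] F [-0.1 -0.5  1.2] M [ 0.01 -0.09  0.03] op 0.32
[ 0.411  0.488 -0.775  1.742  0.382  1.074  0.807] 164.51174499765284
```

View pics/w3.png

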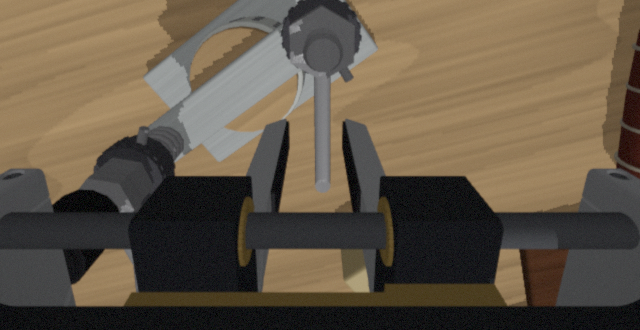

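```bash
cat > arc.py <<'E'
from h import *
import sys
def arc(ddeg,lat,n,col=(0.525,0.0905,0),rt=None,lat_only=0):
    s=env.state();Rm=Rt(s);c=(Rm.T@(np.array(col)-np.array(s['tcp_pos'])))[:2]*1000
    print('c',c.round(1),'yaw',yaw(s).round(1))
    p0=np.array([0,lat])
    if rt: p0=np.array([c[0]-rt,lat])
    for k in range(1,n+1):
        a=np.radians(ddeg*k);M=np.array([[np.cos(a),-np.sin(a)],[np.sin(a),np.cos(a)]])
        p=c+M@(p0-c);print(round(ddeg*k,1),p.round(1))
if __name__=='__main__': arc(*[float(x) for x in sys.argv[1:3]],int(sys.argv[3]),rt=float(sys.argv[4]) if len(sys.argv)>4 else None)
E
python3 arc.py 7 -8 11 55
```

```text
c [54.1  2.3] yaw 164.5
7.0 [  0.7 -14.6]
14.0 [  3.2 -21. ]
21.0 [  6.4 -27. ]
28.0 [ 10.3 -32.6]
35.0 [ 14.9 -37.7]
42.0 [ 20.1 -42.1]
49.0 [ 25.8 -46. ]
56.0 [ 31.9 -49. ]
63.0 [ 38.3 -51.4]
70.0 [ 45.  -52.9]
77.0 [ 51.7 -53.6]
```

```bash
python3 -m creep '[{"ax":0,"ay":0,"az":0,"tx":0,"ty":-8,"tz":0,"fingers":-0.36},{"ax":0,"ay":0,"az":7,"tx":1,"ty":-15,"tz":0,"fingers":-0.36},{"ax":0,"ay":0,"az":14,"tx":3,"ty":-21,"tz":0,"fingers":-0.36},{"ax":0,"ay":0,"az":21,"tx":6,"ty":-27,"tz":0,"fingers":-0.36},{"ax":0,"ay":0,"az":28,"tx":10,"ty":-33,"tz":0,"fingers":-0.36},{"ax":0,"ay":0,"az":35,"tx":15,"ty":-38,"tz":0,"fingers":-0.36},{"ax":0,"ay":0,"az":42,"tx":20,"ty":-42,"tz":0,"fingers":-0.36},{"ax":0,"ay":0,"az":49,"tx":26,"ty":-46,"tz":0,"fingers":-0.36},{"ax":0,"ay":0,"az":49,"tx":26,"ty":-46,"tz":0,"fingers":-0.36}]'; python3 -c "
from h import *
s=st();print(np.round(s['joint_positions'],3),yaw(s))
im,d=env.grab_frame('wrist');cv2.imwrite('pics/w4.png',im[100:480])"; python3 arc.py 7 0 12
```

```text
clock: 4.1
tcp_pos: [0.5407, 0.0371, 0.1725]
orientation: [0.001, 0.534, 0.845, 0.0]
ft_force: [0.2, 0.2, -0.8]
opening: 0.322
t 4.1 tcp [0.5407 0.0371 0.1725] q [1.400e-03 5.340e-01 8.455e-01 4.000e-04] F [ 0.2  0.2 -0.8] M [ 0.01 -0.1   0.04] op 0.322
[ 0.374  0.363 -0.612  1.841  0.244  1.01   0.107] 115.44216011241221
c [55.1  8.4] yaw 115.7
7.0 [ 1.4 -6.6]
14.0 [  3.7 -13.1]
21.0 [  6.7 -19.2]
28.0 [ 10.4 -24.9]
35.0 [ 14.8 -30.1]
42.0 [ 19.7 -34.7]
49.0 [ 25.2 -38.7]
56.0 [ 31.2 -42. ]
63.0 [ 37.5 -44.5]
70.0 [ 44.1 -46.2]
77.0 [ 50.8 -47.2]
84.0 [ 57.6 -47.3]
```

View pics/w4.png

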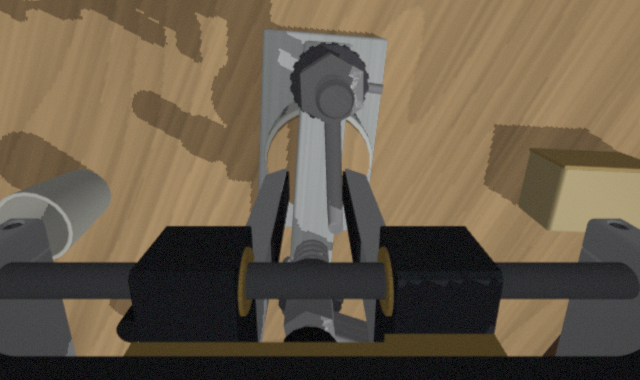

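```bash
python3 -m creep '[{"ax":0,"ay":0,"az":7,"tx":1,"ty":-7,"tz":0,"fingers":-0.36},{"ax":0,"ay":0,"az":14,"tx":4,"ty":-13,"tz":0,"fingers":-0.36},{"ax":0,"ay":0,"az":21,"tx":7,"ty":-19,"tz":0,"fingers":-0.36},{"ax":0,"ay":0,"az":28,"tx":10,"ty":-25,"tz":0,"fingers":-0.36},{"ax":0,"ay":0,"az":35,"tx":15,"ty":-30,"tz":0,"fingers":-0.36},{"ax":0,"ay":0,"az":42,"tx":20,"ty":-35,"tz":0,"fingers":-0.36},{"ax":0,"ay":0,"az":49,"tx":25,"ty":-39,"tz":0,"fingers":-0.36},{"ax":0,"ay":0,"az":56,"tx":31,"ty":-42,"tz":0,"fingers":-0.36},{"ax":0,"ay":0,"az":63,"tx":37,"ty":-44,"tz":0,"fingers":-0.36},{"ax":0,"ay":0,"az":70,"tx":44,"ty":-46,"tz":0,"fingers":-0.36},{"ax":0,"ay":0,"az":70,"tx":44,"ty":-46,"tz":0,"fingers":-0.36}]'; python3 -c "
from h import *
s=st();print(np.round(s['joint_positions'],3),yaw(s))
im,d=env.grab_frame('wrist');cv2.imwrite('pics/w5.png',im[100:480])"; python3 arc.py 7 0 12
```

```text
clock: 5.25
tcp_pos: [0.4801, 0.0583, 0.1712]
orientation: [0.0, 0.921, 0.389, 0.0]
ft_force: [1.0, -0.6, 0.0]
opening: 0.319
t 5.25 tcp [0.4801 0.0583 0.1712] q [2.000e-04 9.214e-01 3.887e-01 5.000e-04] F [ 1.  -0.6  0. ] M [-0.08 -0.06 -0.01] op 0.319
[ 0.202  0.23  -0.437  1.981  0.119  0.954 -1.066] 45.74844002831796
c [54.3  9.4] yaw 46.0
7.0 [ 1.5 -6.5]
14.0 [  3.9 -12.9]
21.0 [  7.  -18.8]
28.0 [ 10.8 -24.4]
35.0 [ 15.2 -29.5]
42.0 [ 20.2 -33.9]
49.0 [ 25.8 -37.8]
56.0 [ 31.7 -40.9]
63.0 [ 38.  -43.3]
70.0 [ 44.5 -44.9]
77.0 [ 51.2 -45.7]
84.0 [ 58.  -45.6]
```

View pics/w5.png

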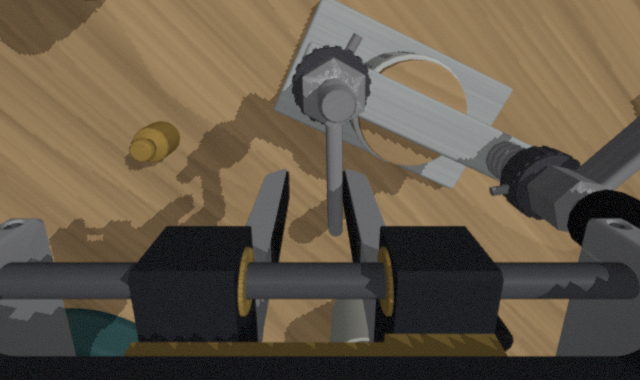

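```bash
python3 -m creep '[{"ax":0,"ay":0,"az":7,"tx":1,"ty":-6,"tz":0,"fingers":-0.36},{"ax":0,"ay":0,"az":14,"tx":4,"ty":-13,"tz":0,"fingers":-0.36},{"ax":0,"ay":0,"az":21,"tx":7,"ty":-19,"tz":0,"fingers":-0.36},{"ax":0,"ay":0,"az":28,"tx":11,"ty":-24,"tz":0,"fingers":-0.36},{"ax":0,"ay":0,"az":28,"tx":11,"ty":-24,"tz":0,"fingers":-0.36}]'
cat > chk.py <<'E'
from h import *
s=st();print(np.round(s['joint_positions'],3),yaw(s))
Rm=Rt(s);f=Rm.T@s['ft_force'];c=Rm.T@(np.array([.525,.0905,0])-s['tcp_pos'])
r=-c[:2]; print('F tool',f.round(1),'c mm',(c*1000).round(1)[:2],'torque about col (reaction, ccw+)',round(-(r[0]*f[1]-r[1]*f[0]),3))
E
python3 chk.py; python3 arc.py 4 0 12
```

```text
clock: 5.8
tcp_pos: [0.4708, 0.0828, 0.1708]
orientation: [-0.0, 0.988, 0.155, 0.0]
ft_force: [0.3, -0.7, -0.0]
opening: 0.316
t 5.8 tcp [0.4708 0.0828 0.1708] q [-0.000e+00  9.879e-01  1.550e-01  2.000e-04] F [ 0.3 -0.7 -0. ] M [-0.04 -0.04  0.01] op 0.316
[ 0.107  0.215 -0.388  1.995  0.1    0.949 -1.591] 17.836201323584305
F tool [0.1 0.7 0. ] c mm [53.9  9.3] torque about col (reaction, ccw+) 0.038
c [53.9  9.3] yaw 17.8
4.0 [ 0.8 -3.7]
8.0 [ 1.8 -7.4]
12.0 [  3.1 -11. ]
16.0 [  4.6 -14.5]
20.0 [  6.4 -17.9]
24.0 [  8.4 -21.1]
28.0 [ 10.7 -24.2]
32.0 [ 13.1 -27.2]
36.0 [ 15.7 -29.9]
40.0 [ 18.6 -32.5]
44.0 [ 21.6 -34.9]
48.0 [ 24.7 -37. ]
```

```bash
python3 -m creep '[{"ax":0,"ay":0,"az":4,"tx":1,"ty":-4,"tz":0,"fingers":-0.36},{"ax":0,"ay":0,"az":8,"tx":2,"ty":-7,"tz":0,"fingers":-0.36},{"ax":0,"ay":0,"az":12,"tx":3,"ty":-11,"tz":0,"fingers":-0.36},{"ax":0,"ay":0,"az":12,"tx":3,"ty":-11,"tz":0,"fingers":-0.36}]';python3 chk.py; python3 arc.py 3 0 8
```

```text
clock: 6.2
tcp_pos: [0.4703, 0.0937, 0.1706]
orientation: [-0.0, 0.999, 0.052, 0.0]
ft_force: [0.2, 0.1, 0.1]
opening: 0.317
t 6.2 tcp [0.4703 0.0937 0.1706] q [-1.000e-04  9.987e-01  5.190e-02  1.000e-04] F [0.2 0.1 0.1] M [ 0.03 -0.02  0.06] op 0.317
[ 0.065  0.217 -0.367  1.992  0.095  0.949 -1.816] 5.95132355088766
F tool [ 0.2 -0.  -0.1] c mm [54.   8.9] torque about col (reaction, ccw+) -0.004
c [54.   8.9] yaw 6.0
3.0 [ 0.5 -2.8]
6.0 [ 1.2 -5.6]
9.0 [ 2.1 -8.3]
12.0 [  3. -11.]
15.0 [  4.1 -13.7]
18.0 [  5.4 -16.3]
21.0 [  6.8 -18.8]
24.0 [  8.3 -21.2]
```

```bash
python3 -m creep '[{"ax":0,"ay":0,"az":3,"tx":1,"ty":-3,"tz":0,"fingers":-0.36},{"ax":0,"ay":0,"az":6,"tx":1,"ty":-6,"tz":0,"fingers":-0.36},{"ax":0,"ay":0,"az":9,"tx":2,"ty":-8,"tz":0,"fingers":-0.36},{"ax":0,"ay":0,"az":12,"tx":3,"ty":-11,"tz":0,"fingers":-0.36},{"ax":0,"ay":0,"az":12,"tx":3,"ty":-11,"tz":0,"fingers":-0.36}]';python3 chk.py; python3 arc.py 3 0 8
python3 -c "
from h import *
im,d=env.grab_frame('wrist');cv2.imwrite('pics/w6.png',im[100:480])"
```

```text
clock: 6.7
tcp_pos: [0.4721, 0.1049, 0.1705]
orientation: [-0.0, 0.999, -0.053, -0.0]
ft_force: [-0.7, 0.3, -0.3]
opening: 0.318
t 6.7 tcp [0.4721 0.1049 0.1705] q [-1.000e-04  9.986e-01 -5.290e-02 -0.000e+00] F [-0.7  0.3 -0.3] M [ 0.02 -0.   -0.03] op 0.318
[ 0.023  0.222 -0.345  1.984  0.092  0.95  -2.044] -6.065499451542967
F tool [-0.7 -0.2  0.3] c mm [54.2  8.7] torque about col (reaction, ccw+) -0.005
c [54.2  8.7] yaw -6.1
3.0 [ 0.5 -2.8]
6.0 [ 1.2 -5.6]
9.0 [ 2.  -8.4]
12.0 [  3.  -11.1]
15.0 [  4.1 -13.7]
18.0 [  5.3 -16.3]
21.0 [  6.7 -18.8]
24.0 [  8.2 -21.3]
```

View pics/w6.png

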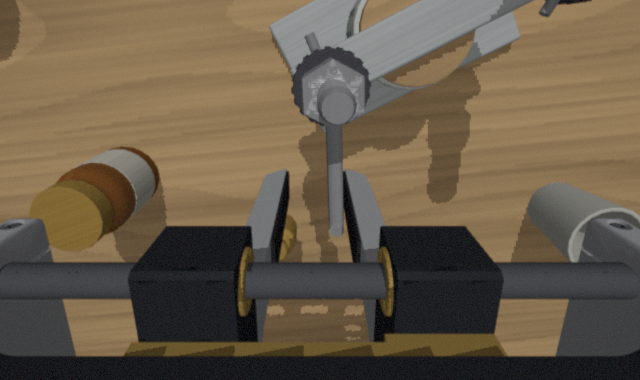

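```bash
python3 -m creep '[{"ax":0,"ay":0,"az":2,"tx":1,"ty":-3,"tz":0,"fingers":-0.36},{"ax":0,"ay":0,"az":4,"tx":1,"ty":-6,"tz":0,"fingers":-0.36},{"ax":0,"ay":0,"az":6,"tx":2,"ty":-8,"tz":0,"fingers":-0.36},{"ax":0,"ay":0,"az":8,"tx":3,"ty":-11,"tz":0,"fingers":-0.36},{"ax":0,"ay":0,"az":8,"tx":3,"ty":-11,"tz":0,"fingers":-0.36}]';python3 chk.py; python3 arc.py 3 0 8
```

```text
clock: 7.25
tcp_pos: [0.4758, 0.1151, 0.1703]
orientation: [0.0, 0.992, -0.123, -0.0]
ft_force: [-3.3, -2.3, -0.3]
opening: 0.32
t 7.25 tcp [0.4758 0.1151 0.1703] q [ 3.000e-04  9.924e-01 -1.233e-01 -5.000e-04] F [-3.3 -2.3 -0.3] M [-0.59  0.76 -0.04] op 0.32
[-0.01   0.233 -0.33   1.97   0.092  0.954 -2.203] -14.161061982732429
F tool [-2.7  3.   0.3] c mm [53.9 11.6] torque about col (reaction, ccw+) 0.194
c [53.9 11.6] yaw -14.2
3.0 [ 0.7 -2.8]
6.0 [ 1.5 -5.6]
9.0 [ 2.5 -8.3]
12.0 [  3.6 -11. ]
15.0 [  4.8 -13.6]
18.0 [  6.2 -16.1]
21.0 [  7.8 -18.5]
24.0 [  9.4 -20.9]
```

```bash
sed -i 's/^r=-c\[:2\];/r=-c[:2]+np.array([0,.015]);/' chk.py; python3 -m creep '[{"ax":0,"ay":0,"az":3,"tx":1,"ty":-3,"tz":0,"fingers":-0.36},{"ax":0,"ay":0,"az":6,"tx":1.5,"ty":-5.5,"tz":0,"fingers":-0.36},{"ax":0,"ay":0,"az":6,"tx":1.5,"ty":-5.5,"tz":0,"fingers":-0.36},{"ax":0,"ay":0,"az":6,"tx":1.5,"ty":-5.5,"tz":0,"fingers":-0.36}]';python3 chk.py;python3 chk.py; python3 arc.py 3 0 8
```

```text
clock: 7.65
tcp_pos: [0.4786, 0.1198, 0.1703]
orientation: [0.0, 0.985, -0.175, -0.0]
ft_force: [-2.8, -4.0, 0.3]
opening: 0.316
t 7.65 tcp [0.4786 0.1198 0.1703] q [ 4.000e-04  9.846e-01 -1.750e-01 -4.000e-04] F [-2.8 -4.   0.3] M [-0.97  0.8  -0.07] op 0.316
[-0.03   0.239 -0.317  1.962  0.091  0.956 -2.314] -20.15664044914241
F tool [-1.2  4.7 -0.3] c mm [53.8 11.4] torque about col (reaction, ccw+) 0.25
t 7.65 tcp [0.4786 0.1198 0.1703] q [ 4.000e-04  9.846e-01 -1.750e-01 -4.000e-04] F [-2.8 -4.   0.3] M [-0.97  0.8  -0.07] op 0.316
[-0.03   0.239 -0.317  1.962  0.091  0.956 -2.314] -20.15664044914241
F tool [-1.2  4.7 -0.3] c mm [53.8 11.4] torque about col (reaction, ccw+) 0.25
c [53.8 11.4] yaw -20.2
3.0 [ 0.7 -2.8]
6.0 [ 1.5 -5.6]
9.0 [ 2.4 -8.3]
12.0 [  3.5 -10.9]
15.0 [  4.8 -13.5]
18.0 [  6.1 -16.1]
21.0 [  7.6 -18.5]
24.0 [  9.3 -20.9]
```

```bash
python3 -m creep '[{"ax":0,"ay":0,"az":2,"tx":0.7,"ty":-3,"tz":0,"fingers":-0.36},{"ax":0,"ay":0,"az":4,"tx":1.5,"ty":-5.5,"tz":0,"fingers":-0.36},{"ax":0,"ay":0,"az":6,"tx":2.4,"ty":-8.5,"tz":0,"fingers":-0.36},{"ax":0,"ay":0,"az":6,"tx":2.4,"ty":-8.5,"tz":0,"fingers":-0.36},{"ax":0,"ay":0,"az":6,"tx":2.4,"ty":-8.5,"tz":0,"fingers":-0.36}]';python3 chk.py; python3 arc.py 3 0 5
```

```text
clock: 8.15
tcp_pos: [0.4831, 0.127, 0.17]
orientation: [0.001, 0.974, -0.227, -0.001]
ft_force: [-7.1, -5.5, 0.8]
opening: 0.323
t 8.15 tcp [0.4831 0.127  0.17  ] q [ 7.000e-04  9.740e-01 -2.266e-01 -1.100e-03] F [-7.1 -5.5  0.8] M [-1.08  1.76 -0.08] op 0.323
[-0.054  0.25  -0.304  1.947  0.091  0.96  -2.43 ] -26.193134566791084
F tool [-4.   8.  -0.8] c mm [54.  13.9] torque about col (reaction, ccw+) 0.43
c [54.  13.9] yaw -26.2
3.0 [ 0.8 -2.8]
6.0 [ 1.7 -5.6]
9.0 [ 2.8 -8.3]
12.0 [  4.1 -10.9]
15.0 [  5.4 -13.5]
```

```bash
python3 -m creep '[{"ax":0,"ay":0,"az":3,"tx":0.8,"ty":-3,"tz":0,"fingers":-0.36},{"ax":0,"ay":0,"az":5,"tx":1.7,"ty":-5.5,"tz":0,"fingers":-0.36},{"ax":0,"ay":0,"az":5,"tx":1.7,"ty":-5.5,"tz":0,"fingers":-0.36},{"ax":0,"ay":0,"az":5,"tx":1.7,"ty":-5.5,"tz":0,"fingers":-0.36}]';python3 chk.py; python3 -c "
from h import *
im,d=env.grab_frame('wrist');cv2.imwrite('pics/w7.png',im[100:480])"; python3 chk.py;python3 arc.py 1 0 6
```

```text
clock: 8.55
tcp_pos: [0.4868, 0.1309, 0.1699]
orientation: [0.001, 0.963, -0.269, -0.001]
ft_force: [-8.9, -5.5, 1.0]
opening: 0.323
t 8.55 tcp [0.4868 0.1309 0.1699] q [ 0.001   0.9632 -0.2689 -0.0013] F [-8.9 -5.5  1. ] M [-1.31  2.33 -0.15] op 0.323
[-0.071  0.258 -0.292  1.937  0.09   0.963 -2.521] -31.20262745834985
F tool [-4.7  9.3 -1. ] c mm [54.  14.3] torque about col (reaction, ccw+) 0.499
t 8.6 tcp [0.4868 0.131  0.1699] q [ 0.001   0.9632 -0.2689 -0.0013] F [-8.1 -5.5  1.9] M [-1.25  2.24 -0.13] op 0.322
[-0.071  0.258 -0.292  1.937  0.09   0.963 -2.521] -31.19309879661855
F tool [-4.1  8.9 -1.9] c mm [54.  14.4] torque about col (reaction, ccw+) 0.478
c [54.  14.4] yaw -31.2
1.0 [ 0.3 -0.9]
2.0 [ 0.5 -1.9]
3.0 [ 0.8 -2.8]
4.0 [ 1.1 -3.7]
5.0 [ 1.5 -4.7]
6.0 [ 1.8 -5.6]
```

View pics/w7.png

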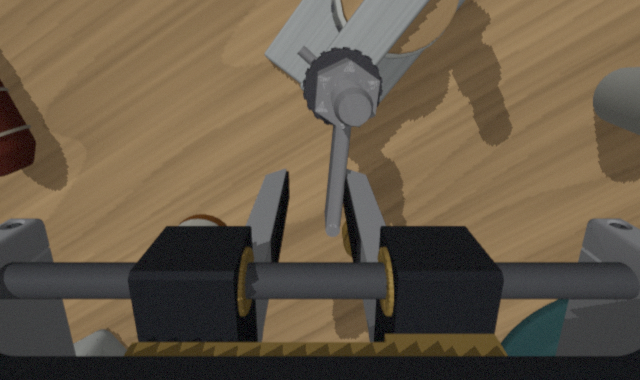

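```bash
cat > chk.py <<'E'
from h import *
import sys
T1=[];T2=[]
for i in range(int(sys.argv[1])):
    if i: env.grab_frame('wrist')
    s=env.state();Rm=Rt(s);f=Rm.T@s['ft_force'];m=Rm.T@s['moment'];c=Rm.T@(np.array([.525,.0905,0])-s['tcp_pos'])
    T1.append(-(m[2]-(c[0]*f[1]-c[1]*f[0]))); r=-c[:2]+[.008,.015]; T2.append(-(r[0]*f[1]-r[1]*f[0]))
st();print('q',np.round(s['joint_positions'],3),'yaw',yaw(s).round(1),'T moment',np.round(T1,3),np.mean(T1).round(3),'T corner',np.mean(T2).round(3),'f',f.round(1),'m',m.round(2))
E
python3 -m creep '[{"ax":0,"ay":0,"az":3,"tx":0.8,"ty":-3,"tz":0,"fingers":-0.36},{"ax":0,"ay":0,"az":6,"tx":1.8,"ty":-5.5,"tz":0,"fingers":-0.36},{"ax":0,"ay":0,"az":6,"tx":1.8,"ty":-5.5,"tz":0,"fingers":-0.36}]';python3 chk.py 6; python3 arc.py 1 0 6
```

```text
clock: 8.9
tcp_pos: [0.491, 0.1345, 0.1698]
orientation: [0.001, 0.947, -0.32, -0.001]
ft_force: [-9.9, -6.6, 1.7]
opening: 0.321
t 9.15 tcp [0.491  0.1345 0.1698] q [ 0.0012  0.9478 -0.319  -0.0014] F [-10.1  -6.4   0.6] M [-1.55  2.37 -0.19] op 0.324
q [-0.09   0.266 -0.277  1.925  0.088  0.966 -2.628] yaw -37.2 T moment [0.57  0.522 0.52  0.466 0.53  0.466] 0.512 T corner 0.511 f [-4.2 11.2 -0.6] m [-2.67 -0.95  0.2 ]
c [54.  13.9] yaw -37.2
1.0 [ 0.3 -0.9]
2.0 [ 0.5 -1.9]
3.0 [ 0.8 -2.8]
4.0 [ 1.1 -3.7]
5.0 [ 1.4 -4.7]
6.0 [ 1.8 -5.6]
```

```bash
python3 -m creep '[{"ax":0,"ay":0,"az":2,"tx":0.8,"ty":-2.8,"tz":0,"fingers":-0.36},{"ax":0,"ay":0,"az":4,"tx":1.8,"ty":-5.2,"tz":0,"fingers":-0.36},{"ax":0,"ay":0,"az":4,"tx":1.8,"ty":-5.2,"tz":0,"fingers":-0.36}]';python3 chk.py 6; python3 arc.py 1 0 6;  python3 -c "
from h import *
im,d=env.grab_frame('wrist');cv2.imwrite('pics/w8.png',im[100:480])"
```

```text
clock: 9.45
tcp_pos: [0.4952, 0.1377, 0.1697]
orientation: [0.001, 0.936, -0.352, -0.002]
ft_force: [-12.6, -6.0, 2.7]
opening: 0.322
t 9.7 tcp [0.4952 0.1377 0.1697] q [ 0.0014  0.9361 -0.3518 -0.0017] F [-12.6  -3.9   1.2] M [-1.25  3.   -0.17] op 0.322
q [-0.103  0.274 -0.266  1.914  0.086  0.969 -2.699] yaw -41.2 T moment [0.6   0.616 0.575 0.492 0.585 0.547] 0.569 T corner 0.565 f [-6.9 11.3 -1.1] m [-2.92 -1.44  0.17]
c [53.9 15.3] yaw -41.2
1.0 [ 0.3 -0.9]
2.0 [ 0.6 -1.9]
3.0 [ 0.9 -2.8]
4.0 [ 1.2 -3.7]
5.0 [ 1.5 -4.6]
6.0 [ 1.9 -5.5]
```

View pics/w8.png

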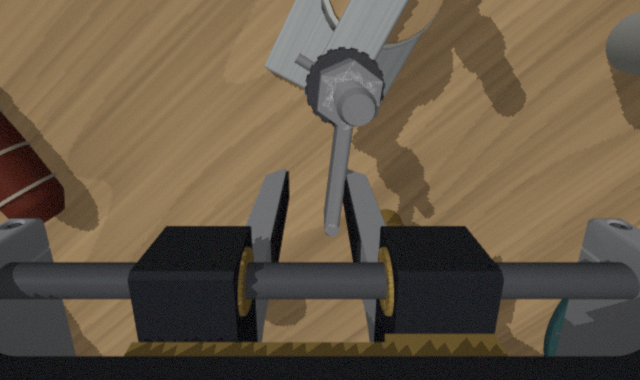

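```bash
python3 -m creep '[{"ax":0,"ay":0,"az":1,"tx":0.6,"ty":-2,"tz":0,"fingers":-0.36},{"ax":0,"ay":0,"az":2,"tx":1,"ty":-3,"tz":0,"fingers":-0.36},{"ax":0,"ay":0,"az":2,"tx":1,"ty":-3,"tz":0,"fingers":-0.36}]';python3 chk.py 8
```

```text
clock: 10.05
tcp_pos: [0.4974, 0.1392, 0.1695]
orientation: [0.002, 0.93, -0.368, -0.002]
ft_force: [-16.5, -6.2, 4.9]
opening: 0.322
t 10.4 tcp [0.4974 0.1392 0.1695] q [ 0.0018  0.9298 -0.3681 -0.0022] F [-15.8  -6.2   3.5] M [-1.51  3.97 -0.24] op 0.319
q [-0.114  0.279 -0.256  1.907  0.084  0.971 -2.733] yaw -43.2 T moment [0.793 0.701 0.792 0.753 0.795 0.755 0.787 0.704] 0.76 T corner 0.728 f [-7.3 15.4 -3.4] m [-3.81 -1.86  0.24]
```

```bash
python3 -m creep '[{"ax":0,"ay":0,"az":0,"tx":0,"ty":4,"tz":0,"fingers":-0.36},{"ax":0,"ay":0,"az":0,"tx":0,"ty":11,"tz":0,"fingers":-0.36},{"ax":0,"ay":0,"az":0,"tx":0,"ty":11,"tz":0,"fingers":-0.36}]';python3 chk.py 2;  python3 -c "
from h import *
im,d=env.grab_frame('wrist');cv2.imwrite('pics/w9.png',im[100:480])"
```

```text
clock: 10.7
tcp_pos: [0.4921, 0.1317, 0.1707]
orientation: [-0.0, 0.929, -0.369, 0.0]
ft_force: [-0.2, -0.5, 0.9]
opening: 0.32
t 10.75 tcp [0.4924 0.132  0.1708] q [-3.000e-04  9.294e-01 -3.691e-01  4.000e-04] F [-0.2  0.1 -0.3] M [ 0.08 -0.03 -0.01] op 0.319
q [-0.103  0.262 -0.255  1.927  0.08   0.962 -2.722] yaw -43.3 T moment [0.013 0.002] 0.007 T corner 0.013 f [-0.2  0.1  0.3] m [ 0.08 -0.04  0.01]
```

View pics/w9.png

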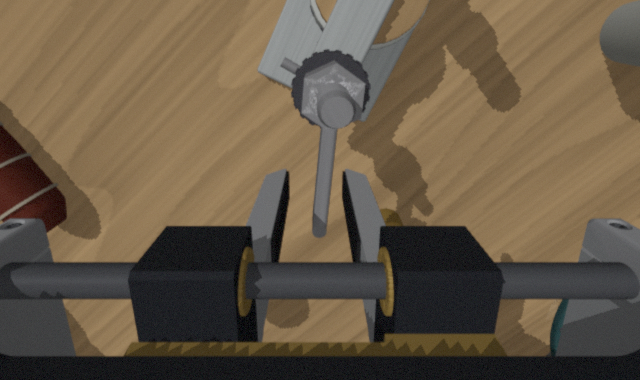

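```bash
python3 -m creep '[{"ax":0,"ay":0,"az":0,"tx":0,"ty":0,"tz":-45,"fingers":-0.36},{"ax":0,"ay":0,"az":0,"tx":0,"ty":0,"tz":-90,"fingers":0},{"ax":0,"ay":0,"az":-8,"tx":0,"ty":0,"tz":-130,"fingers":0.2},{"ax":0,"ay":0,"az":-16,"tx":0,"ty":0,"tz":-130,"fingers":0.2},{"ax":0,"ay":0,"az":-24,"tx":0,"ty":0,"tz":-130,"fingers":0.2}]'; python3 -c "
from h import *
s=st();print(np.round(s['joint_positions'],3),yaw(s),go([.4535,-.281,.30],60,s))
im,d=env.grab_frame('top');cv2.imwrite('pics/t2.png',cv2.resize(im[175:295,270:390],(480,480)))
im,d=env.grab_frame('scene');cv2.imwrite('pics/s2.png',cv2.resize(im[160:340,280:420],(467,600)))"
```

```text
clock: 11.3
tcp_pos: [0.4929, 0.1326, 0.3018]
orientation: [-0.001, 0.986, -0.165, 0.001]
ft_force: [-0.1, -0.3, -1.3]
opening: 0.594
t 11.3 tcp [0.4929 0.1326 0.3018] q [-6.000e-04  9.863e-01 -1.650e-01  1.300e-03] F [-0.1 -0.3 -1.3] M [0.05 0.05 0.02] op 0.594
[-0.057  0.139 -0.295  1.763  0.043  1.243 -2.266] -18.994803422496563 (array([ 97.4, 403.9,   1.5]), array([  0. ,  -0.2, -79. ]))
```

View pics/s2.png

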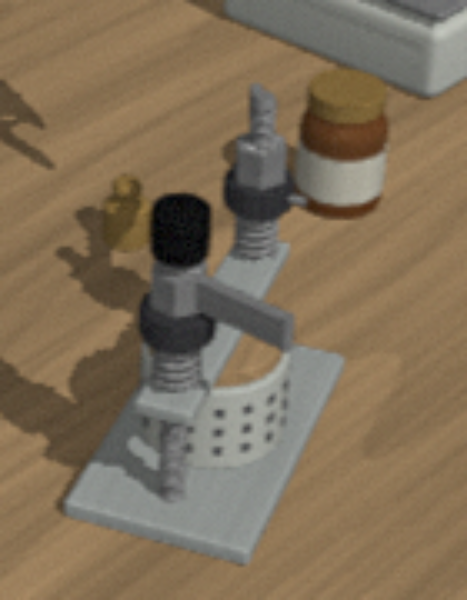

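```bash
python3 -m creep '[{"ax":0,"ay":0,"az":-8,"tx":10,"ty":45,"tz":0,"fingers":0.2},{"ax":0,"ay":0,"az":-79,"tx":97,"ty":404,"tz":0,"fingers":0.2},{"ax":0,"ay":0,"az":-79,"tx":97,"ty":404,"tz":0,"fingers":0.2},{"ax":0,"ay":0,"az":-79,"tx":97,"ty":404,"tz":0,"fingers":0.2},{"ax":0,"ay":0,"az":-79,"tx":97,"ty":404,"tz":0,"fingers":0.2},{"ax":0,"ay":0,"az":-79,"tx":97,"ty":404,"tz":0,"fingers":0.2},{"ax":0,"ay":0,"az":-79,"tx":97,"ty":404,"tz":0,"fingers":0.2},{"ax":0,"ay":0,"az":-79,"tx":97,"ty":404,"tz":0,"fingers":0.2},{"ax":0,"ay":0,"az":-79,"tx":97,"ty":404,"tz":0,"fingers":0.2},{"ax":0,"ay":0,"az":-79,"tx":97,"ty":404,"tz":0,"fingers":0.2},{"ax":0,"ay":0,"az":-79,"tx":97,"ty":404,"tz":50,"fingers":0.2},{"ax":0,"ay":0,"az":-79,"tx":97,"ty":404,"tz":100,"fingers":0.2}]'
python3 - <<'E'
from h import *
s=st();print(np.round(s['joint_positions'],3),yaw(s),go([.4535,-.281,.20],60,s))
im,d=env.grab_frame('wrist');cv2.imwrite('pics/w10.png',im)
C=cam('wrist',s);P=cloud(C,d,200,420,100,330);m=(P[:,2]>.026)&(P[:,2]<.045)&(np.hypot(P[:,0]-.4535,P[:,1]+.281)<.03);q=P[m];print('cap',m.sum(),np.median(q,0),(q.max(0)+q.min(0))/2)
E
```

```text
clock: 12.6
tcp_pos: [0.4497, -0.2829, 0.1998]
orientation: [0.001, 0.868, 0.496, 0.001]
ft_force: [1.7, -0.1, -0.4]
opening: 0.599
t 12.6 tcp [ 0.4497 -0.2829  0.1998] q [1.100e-03 8.681e-01 4.964e-01 6.000e-04] F [ 1.7 -0.1 -0.4] M [-0.1  -0.15 -0.  ] op 0.599
[ 0.514  0.255 -0.013  1.855  0.004  1.029 -0.032] 59.5177487596412 (array([ 3.5,  2.3, -0.1]), array([ 0.1,  0. , -0.5]))
cap 771 [ 0.45338544 -0.2816236   0.03030425] [ 0.45303802 -0.28206032  0.02944685]
```

View pics/w10.png

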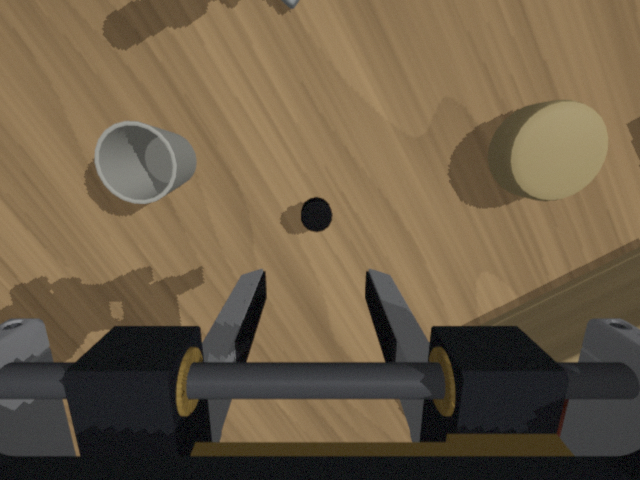

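```bash
python3 -c "
from h import *
s=env.state();print(go([.4532,-.2819,.006],60,s))"
```

```text
(array([  1.8,   8.4, 185.6]), array([-0.5,  0. , -0.6]))
```

Run:
```python
from h import *
for i in range(3):
    s=st();print(go([.4532,-.2819,.006],60,s))
    im,d=env.grab_frame('wrist')
    C=cam('wrist',s);P=cloud(C,d,200,420,100,330);m=(P[:,2]>.026)&(P[:,2]<.045)&(np.hypot(P[:,0]-.4535,P[:,1]+.281)<.03);q=P[m];print('cap',m.sum(),np.median(q,0),(q.max(0)+q.min(0))/2)
```

```text
t 12.65 tcp [ 0.4464 -0.28    0.1916] q [-0.0036  0.8687  0.4953 -0.0022] F [ -2.5   2.7 -11.3] M [ 0.11  0.16 -0.07] op 0.6
(array([  1.8,   8.4, 185.6]), array([-0.5,  0. , -0.6]))
cap 806 [ 0.45353393 -0.28162377  0.03015081] [ 0.45302407 -0.28227682  0.02995007]
t 12.7 tcp [ 0.447  -0.2797  0.1955] q [-0.0038  0.8687  0.4953 -0.0023] F [0.4 0.  1.1] M [-0.01 -0.02  0.01] op 0.6
(array([  1.3,   8.2, 189.4]), array([-0.5,  0. , -0.6]))
cap 792 [ 0.45337415 -0.28154972  0.03026634] [ 0.45307537 -0.2820832   0.02954522]
t 12.75 tcp [ 0.4487 -0.2803  0.1993] q [-0.0021  0.8685  0.4957 -0.0012] F [0.4 0.2 0.5] M [ 0.03 -0.05 -0.03] op 0.602
(array([  1. ,   5.6, 193.2]), array([-0.3,  0. , -0.6]))
cap 781 [ 0.45348634 -0.28141554  0.03029249] [ 0.45300464 -0.2823718   0.02955843]
```

```bash
python3 -m creep '[{"ax":0,"ay":0,"az":0,"tx":0,"ty":0,"tz":0,"fingers":0.2},{"ax":0,"ay":0,"az":0,"tx":0,"ty":0,"tz":0,"fingers":0.2},{"ax":0,"ay":0,"az":0,"tx":0,"ty":0,"tz":0,"fingers":0.2}]'; python3 -c "
from h import *
s=st();print(go([.4532,-.2818,.006],60,s))"
```

```text
clock: 13.1
tcp_pos: [0.4504, -0.2812, 0.2022]
orientation: [0.001, 0.868, 0.497, 0.001]
ft_force: [-0.5, 0.2, 1.0]
opening: 0.599
t 13.1 tcp [ 0.4504 -0.2812  0.2022] q [1.000e-03 8.677e-01 4.971e-01 6.000e-04] F [-0.5  0.2  1. ] M [-0.   -0.02  0.05] op 0.599
(array([  0.9,   2.3, 196.2]), array([ 0.1, -0. , -0.4]))
```

```bash
python3 -m creep '[{"ax":0,"ay":0,"az":0,"tx":1,"ty":2.5,"tz":40,"fingers":0.2},{"ax":0,"ay":0,"az":0,"tx":1,"ty":2.5,"tz":80,"fingers":0.2},{"ax":0,"ay":0,"az":0,"tx":1,"ty":2.5,"tz":120,"fingers":0.2},{"ax":0,"ay":0,"az":0,"tx":1,"ty":2.5,"tz":140,"fingers":0.2},{"ax":0,"ay":0,"az":0,"tx":1,"ty":2.5,"tz":140,"fingers":0.2},{"ax":0,"ay":0,"az":0,"tx":1,"ty":2.5,"tz":140,"fingers":0.2}]'
python3 - <<'E'
from h import *
s=st();print(go([.4532,-.2818,.006],60,s))
im,d=env.grab_frame('wrist');cv2.imwrite('pics/w11.png',im)
C=cam('wrist',s);P=cloud(C,d,200,420,100,330);m=(P[:,2]>.026)&(P[:,2]<.045)&(np.hypot(P[:,0]-.4535,P[:,1]+.281)<.03);q=P[m];print('cap',m.sum(),np.median(q,0),(q.max(0)+q.min(0))/2)
E
```

```text
clock: 13.7
tcp_pos: [0.4529, -0.2817, 0.0617]
orientation: [0.0, 0.868, 0.497, 0.0]
ft_force: [-0.2, -0.6, 0.4]
opening: 0.601
t 13.7 tcp [ 0.4529 -0.2817  0.0617] q [3.000e-04 8.677e-01 4.971e-01 2.000e-04] F [-0.2 -0.6  0.4] M [-0.04 -0.04 -0.02] op 0.601
(array([ 0. ,  0.2, 55.7]), array([ 0. , -0. , -0.4]))
cap 1886 [ 0.45373748 -0.28099238  0.03027507] [ 0.45300532 -0.28188692  0.02933927]
```

View pics/w11.png

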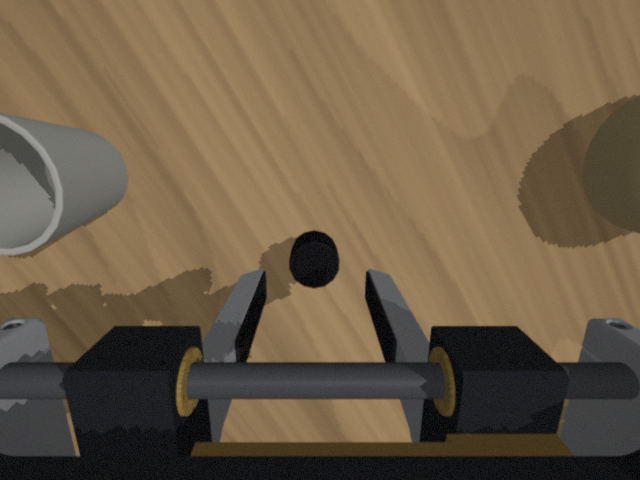

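Cap (314,259) is centred between the fingers. Descend and grip.

```bash
python3 -m creep '[{"ax":0,"ay":0,"az":0,"tx":0,"ty":0,"tz":30,"fingers":0.2},{"ax":0,"ay":0,"az":0,"tx":0,"ty":0,"tz":54,"fingers":0.2},{"ax":0,"ay":0,"az":0,"tx":0,"ty":0,"tz":54,"fingers":0.2},{"ax":0,"ay":0,"az":0,"tx":0,"ty":0,"tz":54,"fingers":-0.6},{"ax":0,"ay":0,"az":0,"tx":0,"ty":0,"tz":54,"fingers":-0.6},{"ax":0,"ay":0,"az":0,"tx":0,"ty":0,"tz":54,"fingers":-0.6},{"ax":0,"ay":0,"az":0,"tx":0,"ty":0,"tz":54,"fingers":-0.6},{"ax":0,"ay":0,"az":0,"tx":0,"ty":0,"tz":54,"fingers":-0.6}]'
python3 - <<'E'
from h import *
s=st()
im,d=env.grab_frame('wrist');cv2.imwrite('pics/w12.png',im)
C=cam('wrist',s);P=cloud(C,d,200,420,100,330);m=(P[:,2]>.026)&(P[:,2]<.045)&(np.hypot(P[:,0]-.4535,P[:,1]+.281)<.03);q=P[m];print('cap',m.sum(),np.median(q,0),(q.max(0)+q.min(0))/2)
E
```

```text
clock: 14.55
tcp_pos: [0.4531, -0.2818, 0.0079]
orientation: [0.001, 0.868, 0.497, 0.0]
ft_force: [-2.3, 1.1, 11.8]
opening: 0.353
t 14.55 tcp [ 0.4531 -0.2818  0.0079] q [7.000e-04 8.677e-01 4.971e-01 5.000e-04] F [-2.3  1.1 11.8] M [ 0.26  0.43 -0.11] op 0.353
cap 4176 [ 0.45482658 -0.28082861  0.03056628] [ 0.45828374 -0.27942103  0.03548997]
```

View pics/w12.png

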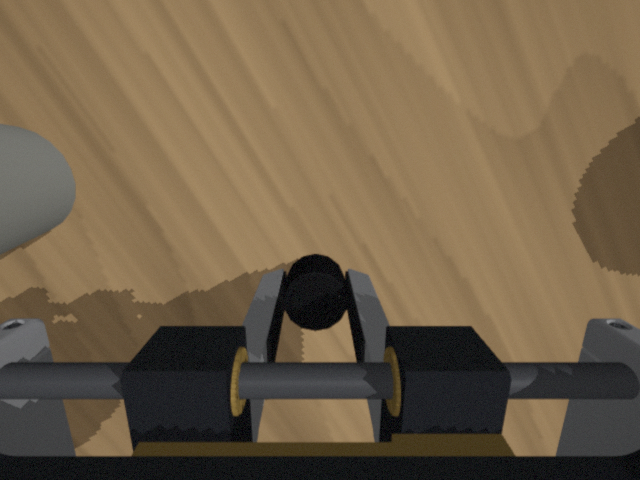

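```bash
python3 -m creep '[{"ax":0,"ay":0,"az":0,"tx":0,"ty":0,"tz":-20,"fingers":-0.6},{"ax":0,"ay":0,"az":0,"tx":0,"ty":0,"tz":-60,"fingers":-0.6},{"ax":0,"ay":0,"az":0,"tx":0,"ty":0,"tz":-110,"fingers":-0.6},{"ax":0,"ay":0,"az":0,"tx":0,"ty":0,"tz":-160,"fingers":-0.6},{"ax":0,"ay":0,"az":0,"tx":0,"ty":0,"tz":-210,"fingers":-0.6},{"ax":0,"ay":0,"az":0,"tx":0,"ty":0,"tz":-260,"fingers":-0.6},{"ax":0,"ay":0,"az":0,"tx":0,"ty":0,"tz":-272,"fingers":-0.6},{"ax":0,"ay":0,"az":0,"tx":0,"ty":0,"tz":-272,"fingers":-0.6},{"ax":0,"ay":0,"az":0,"tx":0,"ty":0,"tz":-272,"fingers":-0.6}]'
python3 - <<'E'
from h import *
s=st();print(go([.525,.0905,.28],60,s),yaw(s))
im,d=env.grab_frame('wrist');cv2.imwrite('pics/w13.png',im);np.save('w13.npy',d)
c=env.calibration('wrist');T=np.array(c['tool_from_camera']);K=(c['fx'],c['fy'],c['cx'],c['cy'])
C=(K,T[:3,:3],T[:3,3])
P=cloud(C,d,285,348,250,345)
m=(P[:,2]<-.018)&(P[:,2]>-.03)&(abs(P[:,1])<.0172)&(abs(P[:,0])<.03);q=P[m];print('cap top in tool',m.sum(),np.median(q,0),np.percentile(q,[1,99],axis=0))
E
```

```text
clock: 15.5
tcp_pos: [0.4519, -0.2812, 0.2777]
orientation: [-0.0, 0.868, 0.497, -0.0]
ft_force: [0.6, 0.6, 0.0]
opening: 0.351
t 15.5 tcp [ 0.4519 -0.2812  0.2777] q [-4.000e-04  8.676e-01  4.972e-01 -3.000e-04] F [0.6 0.6 0. ] M [-0.02 -0.08 -0.04] op 0.351
(array([ 357.6, -124.9,   -2.2]), array([-0.1,  0. , -0.4])) 59.62837474666403
cap top in tool 3069 [ 0.00163939  0.00102335 -0.02231261] [[-0.0152257  -0.01373202 -0.02405831]
 [ 0.01598346  0.01623301 -0.01883939]]
```

View pics/w13.png

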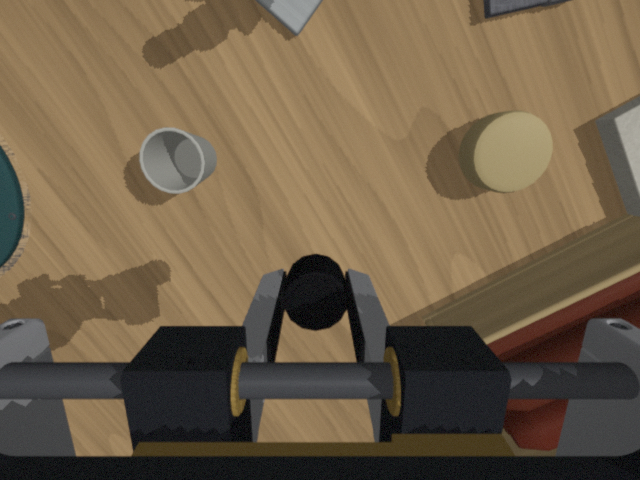

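```bash
python3 -m creep '[{"ax":0,"ay":0,"az":0,"tx":40,"ty":-15,"tz":0,"fingers":-0.6},{"ax":0,"ay":0,"az":0,"tx":85,"ty":-34,"tz":0,"fingers":-0.6},{"ax":0,"ay":0,"az":0,"tx":130,"ty":-52,"tz":0,"fingers":-0.6},{"ax":0,"ay":0,"az":0,"tx":175,"ty":-70,"tz":0,"fingers":-0.6},{"ax":0,"ay":0,"az":0,"tx":220,"ty":-88,"tz":0,"fingers":-0.6},{"ax":0,"ay":0,"az":0,"tx":262,"ty":-105,"tz":0,"fingers":-0.6},{"ax":0,"ay":0,"az":0,"tx":295,"ty":-119,"tz":0,"fingers":-0.6},{"ax":0,"ay":0,"az":0,"tx":308,"ty":-125,"tz":0,"fingers":-0.6},{"ax":0,"ay":0,"az":0,"tx":308,"ty":-125,"tz":0,"fingers":-0.6},{"ax":0,"ay":0,"az":0,"tx":308,"ty":-125,"tz":0,"fingers":-0.6},{"ax":0,"ay":0,"az":0,"tx":308,"ty":-125,"tz":0,"fingers":-0.6}]'
cat > rel.py <<'E'
from h import *
import sys
s=st();print('go',go([.525,.0905,.28],60,s),yaw(s))
im,d=env.grab_frame('wrist');cv2.imwrite('pics/%s.png'%sys.argv[1],im);np.save('rel.npy',d)
c=env.calibration('wrist');T=np.array(c['tool_from_camera']);K=(c['fx'],c['fy'],c['cx'],c['cy']);C=(K,T[:3,:3],T[:3,3])
P=cloud(C,d,285,348,250,345)
m=(P[:,2]<-.018)&(P[:,2]>-.03)&(abs(P[:,1])<.0172)&(abs(P[:,0])<.03);q=P[m];print('cap top in tool',m.sum(),np.median(q,0),((np.percentile(q,1,axis=0)+np.percentile(q,99,axis=0))/2).round(4))
C=cam('wrist',s);P=cloud(C,d,200,450,40,345);r=np.hypot(P[:,0]-.525,P[:,1]-.0905)
m=(r<.02)&(P[:,2]>.211)&(P[:,2]<.228);q=P[m];w=(q.max(0)+q.min(0))/2
if len(q):
  Q=(q-np.array(s['tcp_pos']))@Rt(s);print('tip world',m.sum(),np.median(q,0),w,'tool',np.median(Q,0).round(4),((np.percentile(Q,2,axis=0)+np.percentile(Q,98,axis=0))/2).round(4))
for a in (.0,):print('px of tip',proj(C,[.525,.0905,.218]))
E
python3 rel.py w14
```

```text
clock: 16.65
tcp_pos: [0.5, 0.0463, 0.278]
orientation: [-0.0, 0.868, 0.497, -0.001]
ft_force: [0.4, -0.3, -0.7]
opening: 0.356
t 16.65 tcp [0.5    0.0463 0.278 ] q [-2.000e-04  8.680e-01  4.965e-01 -5.000e-04] F [ 0.4 -0.3 -0.7] M [-0.1  -0.07 -0.01] op 0.356
go (array([50.8, -0.9, -2. ]), array([-0. ,  0. , -0.5])) 59.54038731812032
cap top in tool 3076 [ 0.00176031  0.00151451 -0.02239116] [ 0.0003  0.0013 -0.0215]
tip world 398 [0.52545197 0.09044312 0.21698097] [0.52514182 0.08999    0.21527138] tool [ 0.0511 -0.0004  0.061 ] [ 0.0505 -0.0004  0.0627]
px of tip (np.float64(312.3520866715941), np.float64(182.4776563266765))
```

View pics/w14.png

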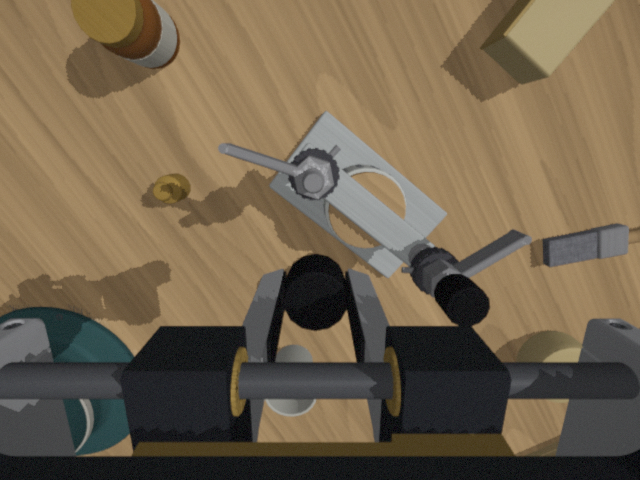

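```bash
python3 -m creep '[{"ax":0,"ay":0,"az":0,"tx":25,"ty":-1,"tz":0,"fingers":-0.6},{"ax":0,"ay":0,"az":0,"tx":50.5,"ty":-1.5,"tz":15,"fingers":-0.6},{"ax":0,"ay":0,"az":0,"tx":50.5,"ty":-1.5,"tz":35,"fingers":-0.6},{"ax":0,"ay":0,"az":0,"tx":50.5,"ty":-1.5,"tz":35,"fingers":-0.6},{"ax":0,"ay":0,"az":0,"tx":50.5,"ty":-1.5,"tz":35,"fingers":-0.6},{"ax":0,"ay":0,"az":0,"tx":50.5,"ty":-1.5,"tz":35,"fingers":-0.6}]'
python3 - <<'E'
from h import *
s=st();print(go([.5243,.0906,.202],60,s))
im,d=env.grab_frame('scene');cv2.imwrite('pics/s3.png',cv2.resize(im[120:280,290:450],(600,600),interpolation=cv2.INTER_CUBIC))
st()
E
```

```text
clock: 17.3
tcp_pos: [0.5248, 0.0911, 0.2447]
orientation: [0.0, 0.868, 0.497, 0.0]
ft_force: [0.3, -0.2, 0.8]
opening: 0.352
t 17.3 tcp [0.5248 0.0911 0.2447] q [3.000e-04 8.679e-01 4.967e-01 5.000e-04] F [ 0.3 -0.2  0.8] M [-0.07 -0.06 -0.01] op 0.352
(array([-0.7, -0.2, 42.7]), array([ 0.1, -0. , -0.4]))
t 17.35 tcp [0.5248 0.0913 0.2447] q [3.000e-04 8.679e-01 4.968e-01 6.000e-04] F [-0.5 -0.7 -0.1] M [-0.01 -0.1  -0.05] op 0.353
```

View pics/s3.png

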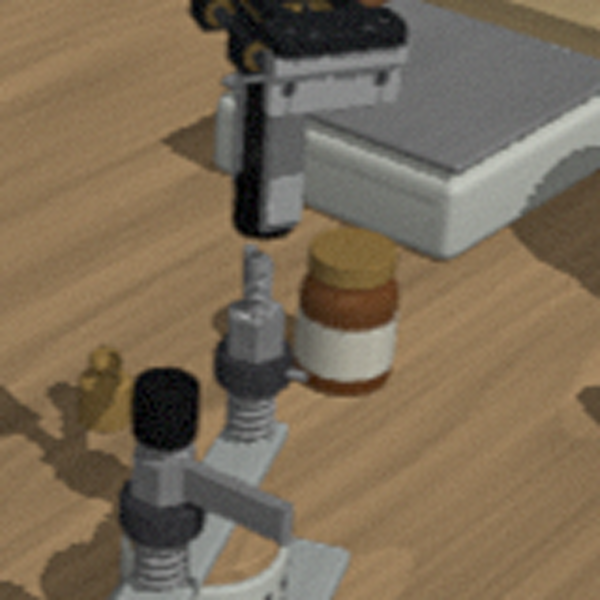

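Run:
```python
from h import *
C=cam('scene')
f=lambda P:tuple((np.array(proj(C,P))-[290,120])*3.75)
for P in [[.5245,.0908,.218],[.5245,.0908,.165],[.5248,.0912,.237],[.5248,.0912,.268]]: print(P,np.round(f(P),1))
# image edges
im=cv2.imread('pics/s3.png')
import math
# cap silhouette left/right predicted at mouth
K,Rm,p=C; d=np.array([.5248,.0912])-p[:2]; n=np.array([-d[1],d[0]])/np.linalg.norm(d)
for z in (.237,.26):
  for sgn in (-1,1): print(z,sgn,np.round(f([.5248+sgn*.017*n[0],.0912+sgn*.017*n[1],z]),1))
for sgn in (-1,1): print('stud',np.round(f([.5245+sgn*.008*n[0],.0908+sgn*.008*n[1],.215]),1))
g=im[:,:,:].max(2)
for y in (212,222,228,234): print(y,''.join('#' if v<35 else '.' for v in g[y,215:320:2]))
for y in (250,256,262,268,275): print(y,g[y,230:290:3].tolist())
```

```text
[0.5245, 0.0908, 0.218] [260.8 260.2]
[0.5245, 0.0908, 0.165] [255.8 342.6]
[0.5248, 0.0912, 0.237] [263.5 229.5]
[0.5248, 0.0912, 0.268] [266.6 178.3]
0.237 -1 [294.8 231.2]
0.237 1 [232.3 227.8]
0.26 -1 [297.4 193.4]
0.26 1 [234.2 190. ]
stud [275.  265.8]
stud [246.  264.1]
212 ..........############...............................
222 ...........###########...............................
228 ............##########...............................
234 ................##################...................
250 [144, 145, 146, 139, 123, 106, 109, 110, 98, 103, 115, 130, 143, 150, 149, 143, 145, 141, 136, 135]
256 [139, 141, 142, 135, 117, 93, 83, 78, 74, 79, 91, 108, 112, 122, 135, 136, 138, 139, 140, 139]
262 [141, 145, 149, 141, 111, 70, 73, 91, 106, 112, 117, 116, 122, 118, 119, 129, 137, 140, 139, 134]
268 [148, 149, 151, 140, 110, 75, 78, 88, 101, 114, 121, 125, 122, 117, 118, 125, 130, 135, 137, 135]
275 [142, 138, 143, 136, 105, 70, 68, 81, 96, 103, 97, 96, 107, 119, 130, 135, 138, 139, 137, 138]
```

```bash
python3 -m creep '[{"ax":0,"ay":0,"az":0,"tx":-1,"ty":0,"tz":5,"fingers":-0.6},{"ax":0,"ay":0,"az":0,"tx":-1,"ty":0,"tz":10,"fingers":-0.6},{"ax":0,"ay":0,"az":0,"tx":-1,"ty":0,"tz":15,"fingers":-0.6},{"ax":0,"ay":0,"az":0,"tx":-1,"ty":0,"tz":20,"fingers":-0.6},{"ax":0,"ay":0,"az":0,"tx":-1,"ty":0,"tz":25,"fingers":-0.6},{"ax":0,"ay":0,"az":0,"tx":-1,"ty":0,"tz":25,"fingers":-0.6}]'; python3 -c "
from h import *
st()"
```

```text
clock: 17.95
tcp_pos: [0.5236, 0.0909, 0.2178]
orientation: [-0.0, 0.868, 0.497, -0.001]
ft_force: [0.0, -0.3, -0.8]
opening: 0.351
t 17.95 tcp [0.5236 0.0909 0.2178] q [-3.000e-04  8.676e-01  4.973e-01 -5.000e-04] F [ 0.  -0.3 -0.8] M [-0.04 -0.04 -0.07] op 0.351
```

No force; the mouth is over the end. Continue down.

```bash
python3 -m creep '[{"ax":0,"ay":0,"az":0,"tx":0,"ty":0,"tz":4,"fingers":-0.6},{"ax":0,"ay":0,"az":0,"tx":0,"ty":0,"tz":8,"fingers":-0.6},{"ax":0,"ay":0,"az":0,"tx":0,"ty":0,"tz":12,"fingers":-0.6},{"ax":0,"ay":0,"az":0,"tx":0,"ty":0,"tz":12,"fingers":-0.6},{"ax":0,"ay":0,"az":0,"tx":0,"ty":0,"tz":12,"fingers":-0.6}]'; python3 -c "
from h import *
st()"
```

```text
clock: 18.45
tcp_pos: [0.5239, 0.091, 0.2066]
orientation: [-0.0, 0.868, 0.497, -0.0]
ft_force: [-0.9, 0.3, 0.0]
opening: 0.357
t 18.45 tcp [0.5239 0.091  0.2066] q [-1.000e-04  8.676e-01  4.972e-01 -1.000e-04] F [-0.9  0.3  0. ] M [-0.1  -0.01 -0.01] op 0.357
```

```bash
python3 -m creep '[{"ax":0,"ay":0,"az":0,"tx":0,"ty":0,"tz":2,"fingers":-0.6},{"ax":0,"ay":0,"az":0,"tx":0,"ty":0,"tz":4,"fingers":-0.6},{"ax":0,"ay":0,"az":0,"tx":0,"ty":0,"tz":5,"fingers":-0.6},{"ax":0,"ay":0,"az":0,"tx":0,"ty":0,"tz":5,"fingers":-0.6},{"ax":0,"ay":0,"az":0,"tx":0,"ty":0,"tz":5,"fingers":-0.6}]'; python3 -c "
from h import *
st()"
```

```text
clock: 18.95
tcp_pos: [0.524, 0.091, 0.2019]
orientation: [0.0, 0.868, 0.497, 0.0]
ft_force: [-1.9, -0.3, 4.8]
opening: 0.35
t 18.95 tcp [0.524  0.091  0.2019] q [0.000e+00 8.676e-01 4.972e-01 1.000e-04] F [-1.9 -0.3  4.8] M [-0.18  0.54 -0.05] op 0.35
```

```bash
python3 -m creep '[{"ax":0,"ay":0,"az":0,"tx":0,"ty":0,"tz":1,"fingers":-0.6},{"ax":0,"ay":0,"az":0,"tx":0,"ty":0,"tz":2,"fingers":-0.6},{"ax":0,"ay":0,"az":0,"tx":0,"ty":0,"tz":2,"fingers":-0.6},{"ax":0,"ay":0,"az":0,"tx":0,"ty":0,"tz":2,"fingers":-0.6}]'
python3 - <<'E'
from h import *
st()
for n,b in (('scene',(160,240,320,400)),('wrist',(0,480,0,640))):
    im,d=env.grab_frame(n);cv2.imwrite('pics/%s5.png'%n,cv2.resize(im[b[0]:b[1],b[2]:b[3]],(600,600)) if n=='scene' else im)
st()
E
```

```text
clock: 19.35
tcp_pos: [0.5242, 0.0911, 0.2014]
orientation: [0.0, 0.868, 0.497, 0.0]
ft_force: [-13.0, -3.2, 29.8]
opening: 0.352
t 19.35 tcp [0.5242 0.0911 0.2014] q [3.000e-04 8.677e-01 4.972e-01 5.000e-04] F [-13.   -3.2  29.8] M [-0.69  2.9   0.  ] op 0.352
t 19.45 tcp [0.5242 0.0911 0.2014] q [4.000e-04 8.676e-01 4.972e-01 5.000e-04] F [-12.8  -2.8  30.3] M [-0.65  2.92 -0.03] op 0.352
```

View pics/scene5.png

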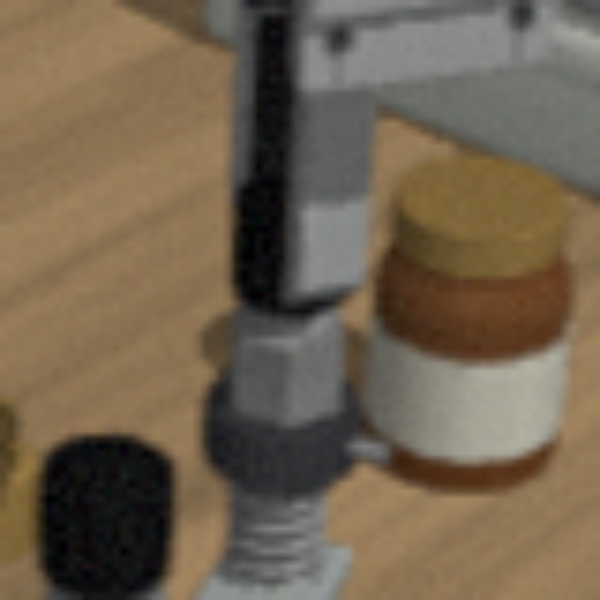

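```bash
python3 -m creep '[{"ax":0,"ay":0,"az":0,"tx":0,"ty":0,"tz":-2,"fingers":-0.6},{"ax":0,"ay":0,"az":0,"tx":0,"ty":0,"tz":-2,"fingers":0},{"ax":0,"ay":0,"az":0,"tx":0,"ty":0,"tz":-2,"fingers":0.1},{"ax":0,"ay":0,"az":0,"tx":0,"ty":0,"tz":-2,"fingers":0.1},{"ax":0,"ay":0,"az":0,"tx":0,"ty":0,"tz":-20,"fingers":0.1},{"ax":0,"ay":0,"az":0,"tx":0,"ty":0,"tz":-50,"fingers":0.1},{"ax":0,"ay":0,"az":0,"tx":0,"ty":0,"tz":-90,"fingers":0.1},{"ax":0,"ay":0,"az":0,"tx":0,"ty":0,"tz":-110,"fingers":0.1},{"ax":0,"ay":0,"az":0,"tx":0,"ty":0,"tz":-110,"fingers":0.1}]'
python3 - <<'E'
from h import *
st()
out=[]
for n,b in (('scene',(150,230,320,400)),('top',(185,265,260,340))):
    im,d=env.grab_frame(n);out.append(cv2.resize(im[b[0]:b[1],b[2]:b[3]],(400,400)))
    C=cam(n);P=cloud(C,d,*((335,385,165,235) if n=='scene' else (275,330,195,265)))
    r=np.hypot(P[:,0]-.5243,P[:,1]-.0906)
    m=(r<.022)&(P[:,2]>.2)&(P[:,2]<.27);q=P[m];print(n,len(q),np.percentile(q[:,2],[50,80,95]) if len(q) else '')
    m=(r<.012)&(P[:,2]>.16)&(P[:,2]<.27);q=P[m];print(n,'mid',len(q),np.median(q,0) if len(q) else '')
cv2.imwrite('pics/f1.png',np.hstack(out))
s=st();im,d=env.grab_frame('wrist');cv2.imwrite('pics/w15.png',im)
C=cam('wrist',s);P=cloud(C,d,200,450,40,345);r=np.hypot(P[:,0]-.5243,P[:,1]-.0906);m=(r<.014)&(P[:,2]>.2)&(P[:,2]<.25);print('wrist',m.sum(),np.median(P[m],0))
E
```

```text
clock: 20.35
tcp_pos: [0.525, 0.0913, 0.3123]
orientation: [0.001, 0.868, 0.497, 0.002]
ft_force: [0.5, 0.3, -0.7]
opening: 0.55
t 20.35 tcp [0.525  0.0913 0.3123] q [7.000e-04 8.676e-01 4.972e-01 1.900e-03] F [ 0.5  0.3 -0.7] M [-0.05 -0.03 -0.03] op 0.55
scene 267 [0.21914791 0.22647165 0.22778401]
scene mid 127 [0.52762437 0.08698469 0.19942326]
top 0 
top mid 0 
t 20.45 tcp [0.5239 0.0909 0.3092] q [-0.000e+00  8.676e-01  4.972e-01 -1.000e-04] F [-0.4 -0.5 -0.6] M [-0.02  0.02  0.03] op 0.548
wrist 895 [0.52457802 0.09103537 0.22467397]
```

View pics/f1.png

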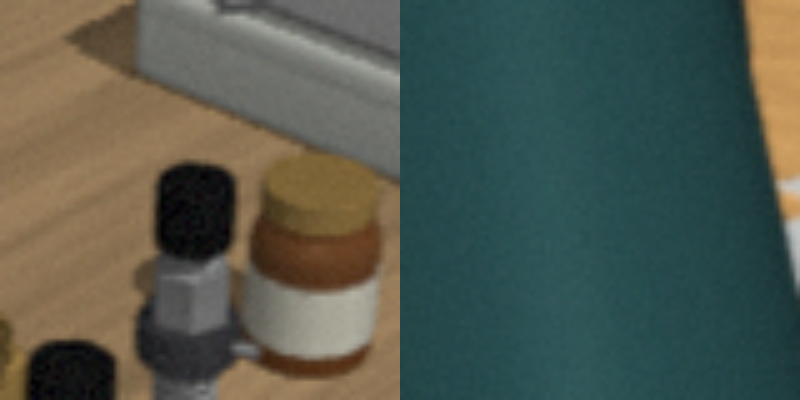

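View pics/w15.png

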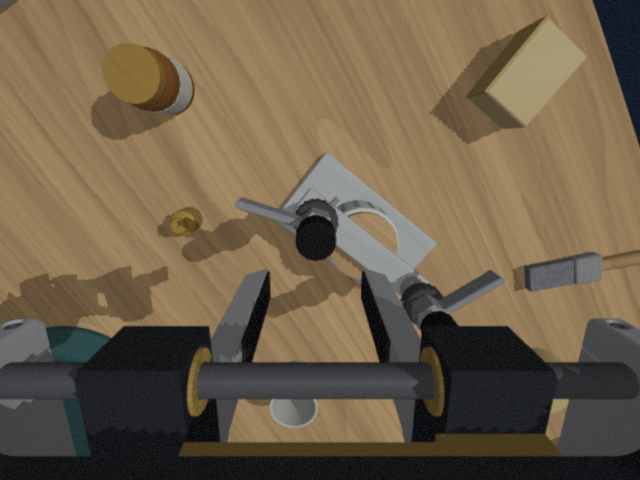

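```bash
python3 -c "
from h import *
st();print(env.finish_job());st()"
```

```text
t 20.5 tcp [0.5236 0.0909 0.3087] q [-3.000e-04  8.677e-01  4.972e-01 -6.000e-04] F [ 0.8  0.9 -0.3] M [-0.04 -0.09 -0.03] op 0.55
the job is handed in; nothing more can be done
None
the job is handed in; nothing more can be done
```

I ran the lever nut down and locked it against the stop ring, pushed the cap fully onto the column and let go. I handed the job in at 20.5 s; the system gives no verdict.

**Nut:** I pushed the lever round with one finger until the moment was about 0.73–0.76 N m by my force readings. That is above the best value of 0.63 and close to the 0.8 limit. It read about 0.57 N m just before; the last 3° step raised it more than expected. The lever stayed put when I backed off, and the picture shows the nut sitting on the ring.

**Stop ring:** I saw no sign that the ring turned, but I did not measure the pin's position before and after. With the moment that near the limit, this is the weakest check.

**Cap:** It went over the column end without resistance and met the end at the expected height (tool tip at 0.2014 m against 0.202 m expected), with a 30 N push. After release it stands upright, its top at about 0.225 m, as a fully seated cap should.

**Other checks:** The gripper is clear above the press with no contact force. I saw no bystander touched, though I took no position measurements of them. The final top camera view was blocked by the arm, so the end state was checked only in the scene and wrist pictures.

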